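# Change the stages in the ratchet-clamped filter stand

### The job

The filter stand's clamp is done up on a spent filter stage: flip the small direction lever on the ratchet to the loosening side (anticlockwise seen from above) and work the ratchet handle to and fro until both jaws are fully drawn back. Then put the spent stage in the white tray and seat every fresh stage standing on the bench flange down on the stand's spigot, one on another, each fully home. Leave the jar, the cork ring and the wrench where they are.

Things in the scene. Friction and masses are not known exactly. Their poses are not given: they have to be found in the camera images.
- seat (a point): Centre of the filter stand's seat, 14 mm above the bench: a flat face 60 mm across on which the lowest stage rests, with a chamfered round spigot 28 mm across and 14 mm tall in its middle. Each stage's hub is the spigot for the next: seated stages lie 16 mm apart, the lowest's centre 15 mm above this point. z up. The stand is a white plate 190 x 290 x 10 mm; the ratchet is on its +y side.
- ratchet_axis (a point): Point on the vertical axis of the ratchet, 50 mm above the bench, at x 80, y 170 mm in the axes of the seat. Axes as the seat's. Below it lies a steel nut disc, 68 mm across, with 18 upstanding teeth, at 32 to 39 mm above the bench.
- handle_grip (a point): Upright black grip at the free end of the ratchet handle, 20 mm across, from 58 to 102 mm above the bench, on a bar 16 mm wide whose top is at 58 mm; the point is on its axis at 80 mm, 120 mm from the ratchet axis. Its x axis points along the handle, from grip to ratchet axis; z up.
- handle (a joint): Swing of the ratchet handle about the ratchet axis, -0.6 to 0.6 rad (hard stops), growing anticlockwise seen from above; at 0 the grip lies in the seat's -x direction from the ratchet axis. It needs about 2 N at the grip when it drives the nut, less when it clicks back.
- lever_knob (a point): Black ball, 16 mm across, on the tip of the ratchet's direction lever: a steel pin 7 mm thick, 50 mm long, standing up from a pivot 50 mm above the bench and 25 mm from the ratchet axis towards the grip. It leans to one side, across the handle; pushed past upright (under 1 N) it falls to the other side by its own weight.
- lever (a joint): Lean of the direction lever, 0 upright. About -0.56: leans to the handle's +y side, the handle turns the nut clockwise (tightens) and clicks freely the other way. About +0.56: leans to the handle's -y side, the handle turns the nut anticlockwise (loosens) and clicks freely back. it starts tightening. On top of a tooth it stands at 0.33 to 0.4 only. Handle axes: see its grip.
- nut (a joint): Turn of the clamp nut, growing anticlockwise as it is loosened: 0 clamped (stop), 2.3 rad fully open (stop). Tooth pitch 0.35 rad, so each stroke turns it up to 0.4 rad less than the handle's swing. It draws both jaws back 6 mm per rad; beyond 1.9 rad they are fully clear of the flange.
- jaw_near_tip (a point): Inner edge of the aluminium jaw on the -x side of the seat, 30 mm wide, top 27 mm above the bench. Clamped, it hooks over the stage's flange, 25 mm from the seat's axis; open, it is 36 to 39 mm away. The jaw's tops lie below the stages' hubs.
- jaw_far_tip (a point): The same on the +x side of the seat.
- spent_mid (a point): The spent stage, on the spigot at the start under the jaws: steel filter stage, flange down, 30 mm tall: flange 64 mm across, 6 mm thick; neck 44 mm across up to 16 mm; round hub 28 mm across from 16 to 30 mm, top chamfered (grip here). Open underside: a socket 31 mm wide, 16 mm deep. 0.13 to 0.2 kg. Point: its centre, 15 mm above its underside, z up along its axis.
- fresh1_mid (a point): A fresh stage, on the bench (2 to 4 are present): steel filter stage, flange down, 30 mm tall: flange 64 mm across, 6 mm thick; neck 44 mm across up to 16 mm; round hub 28 mm across from 16 to 30 mm, top chamfered (grip here). Open underside: a socket 31 mm wide, 16 mm deep. 0.13 to 0.2 kg. Point: its centre, 15 mm above its underside, z up along its axis.
- fresh2_mid (a point): A fresh stage, on the bench (2 to 4 are present): steel filter stage, flange down, 30 mm tall: flange 64 mm across, 6 mm thick; neck 44 mm across up to 16 mm; round hub 28 mm across from 16 to 30 mm, top chamfered (grip here). Open underside: a socket 31 mm wide, 16 mm deep. 0.13 to 0.2 kg. Point: its centre, 15 mm above its underside, z up along its axis.
- fresh3_mid (a point): A fresh stage, on the bench (2 to 4 are present): steel filter stage, flange down, 30 mm tall: flange 64 mm across, 6 mm thick; neck 44 mm across up to 16 mm; round hub 28 mm across from 16 to 30 mm, top chamfered (grip here). Open underside: a socket 31 mm wide, 16 mm deep. 0.13 to 0.2 kg. Point: its centre, 15 mm above its underside, z up along its axis.
- fresh4_mid (a point): A fresh stage, on the bench (2 to 4 are present): steel filter stage, flange down, 30 mm tall: flange 64 mm across, 6 mm thick; neck 44 mm across up to 16 mm; round hub 28 mm across from 16 to 30 mm, top chamfered (grip here). Open underside: a socket 31 mm wide, 16 mm deep. 0.13 to 0.2 kg. Point: its centre, 15 mm above its underside, z up along its axis.
- tray_in (a point): Centre of the inner floor of the white open tray, fixed, 140 by 140 mm outside, 132 mm inside, rim 28 mm above the bench, floor 4 mm above the bench; z up.
- jar: Bystander: small amber glass jar, 64 mm across, 85 mm tall. Origin at the centre of its underside.
- cork_ring: Bystander: cork ring, 90 mm across, 22 mm tall. Origin at the centre of its underside.
- wrench: Bystander: steel open-ended wrench, 160 mm long, lying on the bench.
Not all that is in view belongs to the job. What is shaped like the part that bears spent_mid but purple or turquoise is not meant.

How it is judged:
By the outcome, as a careful person would: the job done as asked, in the order asked, and still so for the second after the job is handed in, with the robot touching nothing.
Of fresh1, fresh2, fresh3, fresh4 only 2 to 4 are there at a start; the rules pass over those that are not, and their reading is None.
At some moment in a run one of fresh1, fresh2, fresh3, fresh4 may be knocked a few centimetres aside while the robot is not near it.
Once in a run the grip may slacken for a moment while it holds something.
It also fails if it takes over 210 s, if anything falls off the work surface, if the arm or the gripper's body presses on something with over 40 N, if the wrist force passes 120 N, or if a joint passes its speed limit or range.

### The arm

A 6-joint arm with a two-finger parallel gripper is mounted at the origin on the work surface. World frame = base frame: x ahead of the robot, y to its left, z up, the work surface at z = 0. Lengths are in m, angles in rad, forces in N, time in s.
With the tool pointing down it reaches from about 0.35 to 0.975 m from the base axis. Payload 4.9 kg.
Tool frame: the origin (TCP) lies at the very end of the fingers, on their centre line; the grasp point (between the pads) lies 19 mm behind it; z points along the fingers, y is the direction in which the jaws open and shut (so a half turn about z gives the same grasp; the last joint's range is limited). The gripper opens to 85 mm and grips with 20 to 120 N. Pads are 22 mm wide; open, the fingers measure 114 mm over their backs; the gripper's body (76 mm by 85 mm) begins 54 mm behind the grasp point. The pads swing forward as they close: fully open they stand 13 mm farther back than shut.
Start: joints at [-1.235, 0.053, 1.613, -0, 1.476, -0.119], TCP at [0.275, -0.561, 0.203] pointing down, gripper open.
Joint ranges: [-3.01, 3.01], [-1.01, 2.22], [0.06, 2.58], [-1.02, 4.17], [0.09, 2.62], [-3.14, 3.14]. Speed limits (rad/s): [2.57, 2.57, 3.14, 3.14, 3.14, 3.14].

### API

Orientations are given as a rotation vector (axis times angle).
In Python, from station import ctrl gives the robot as it stands.
- The arm moves only by the tool apply_moves, never from a script. Its argument "deltas" is a list of rows, each a list of 5 numbers: the shift along the tool's x, y, z in m, then the turn about the tool's z in rad, then the gripper's target within -1 to 1 (fully open at 1, half-way at 0, shut at -1). A call has exactly 8 rows; each row shifts and turns the pose as measured when the row begins, along the tool's axes as they then stand; what a row does not reach is not made up. A row lasts 1/8 s, in which the tool goes at most 62.5 mm and 10.7 degrees, less where a joint would pass 70% of its speed; a pose out of reach is approached as far as the arm can. A call with a gripper value outside its range is refused whole. The fingers move at their own pace and stop on an object; "grip_force" is the grip in N (left out, the last holds). Time passes only in rows, so rows that do not move let the fingers close, or fill a call up. It gives the time, the measured TCP pose, the force and the opening at its end, in the units of the state.
- ctrl.get_obs(): the state, without advancing time (a new reading comes with each control period).
- ctrl.get_image(name): name is "side" or "top"; returns a dict with "img" (480x640x3 uint8, red, green, blue), "range_z" (480x640 float32, m along the optical axis (not along the pixel's ray), 0 where there is no reading), "mtx" (3x3 intrinsics, pixels), "eye" and "attitude" of the camera in the world. Camera axes: x right, y down, z forward; pixel columns grow to the right and rows downward; lengths in m; the calibration is good to about 2 mm. A picture is of the moment at which its call begins.
- ctrl.finish_job(): hands the job in, once; it reports no verdict.
Trained networks look in a picture, given as the dict that the camera call returned (one of the last four; its "shot" number tells which), for a name from the list of things; names that differ only in an ending like _2 or _b are one class to them, and where a whole thing is asked for, a point or a joint stands for the part that bears it (a point fixed in the world has none). Each returns a list of dicts, best first, with "confidence" (0 to 1); they miss things now and then, are a little off and sometimes report something else, mostly with a low value. They report only what shows in the picture. A call takes as long as a camera call. They do not tell look-alikes from the thing itself.
- ctrl.search_frame(picture, target): "extent" ([left, top, width, height] in pixels, round what is visible of it).
- ctrl.spot_point(picture, target): "uv" ([column, row] in pixels: a listed point, or the origin of a listed thing).
The state is a dict: "t": time; "q": joint angles; "dq": joint speeds; "effort": joint torques, N m; "tool_pos": TCP position; "tool_rot": TCP orientation; "contact_force": force on the tool from outside, world axes, zero at the start; "wrist_torque": the same for the moment, N m; "opening": finger opening in m.
Only numpy, scipy, OpenCV 4.12 (cv2) and the standard library are available. Lean on these libraries where they do the work, as an engineer would, in place of code of your own. Each camera call takes 0.05 s, during which the arm holds its last target.

## Working session

There is one attempt and no reset: what is moved stays moved. The work goes in short steps, Python scripts to look and compute and a tool call to move; the robot and the scene stay as the last step left them, time stands still between calls to the robot, and variables do not carry over. Pictures are saved under pics/ and viewed, and the job is handed in when it is done.

Besides the shell and the picture viewer there is one more tool, called after ">>>" by a JSON object that holds its "name" and its "arguments". apply_moves: Moves the arm, as the interface text tells. Its arguments: {"type":"object","properties":{"deltas":{"type":"array"},"grip_force":{"type":"number"}},"required":["deltas"]}

```bash
ls; mkdir -p pics
cat > h.py <<'E'
import numpy as np, cv2
from scipy.spatial.transform import Rotation as R
from station import ctrl
def att(p):
    a=np.array(p["attitude"],float)
    if a.shape==(3,3): return a
    return R.from_rotvec(a).as_matrix() if a.size==3 else R.from_quat(a).as_matrix()
def save(p,name): cv2.imwrite('pics/'+name,cv2.cvtColor(p["img"],cv2.COLOR_RGB2BGR))
def unproj(p,uv,z=None,depth=None):
    """world point of pixel: at world height z, or by depth"""
    K=np.array(p["mtx"]);A=att(p);e=np.array(p["eye"])
    d=A@np.linalg.solve(K,[uv[0],uv[1],1.0])
    if z is not None: return e+d*(z-e[2])/d[2]
    return e+d*depth
def proj(p,P):
    K=np.array(p["mtx"]);c=att(p).T@(np.array(P)-np.array(p["eye"]))
    u=K@c; return u[:2]/u[2]
def cloud(p):
    K=np.array(p["mtx"]);h,w=p["range_z"].shape
    v,u=np.mgrid[:h,:w];r=np.stack([(u-K[0,2])/K[0,0],(v-K[1,2])/K[1,1],np.ones_like(u,float)],-1)*p["range_z"][...,None]
    return r@att(p).T+np.array(p["eye"])
def st():
    o=ctrl.get_obs();print('t',round(o['t'],2),'pos',np.round(o['tool_pos'],4),'rot',np.round(o['tool_rot'],3),'F',np.round(o['contact_force'],1),'op',round(o['opening'],4));return o
E
python3 - <<'E'
from h import *
o=st();print(R.from_rotvec(o['tool_rot']).as_matrix().round(3))
for n in("top","side"):
    p=ctrl.get_image(n);save(p,n+'0.png');print(n,p['eye'],p['attitude'],p['mtx'],p['shot'])
    np.savez('pics/'+n+'0.npz',**{k:np.array(p[k]) for k in('img','range_z','mtx','eye','attitude')})
    for t in ['seat','ratchet_axis','handle_grip','lever_knob','jaw_near_tip','jaw_far_tip','spent_mid','fresh1_mid','tray_in','jar','cork_ring','wrench']:
        print(t,[(np.round(d['uv'],1).tolist(),round(d['confidence'],2)) for d in ctrl.spot_point(p,t)])
E
```

```text
pics
t 0.0 pos [ 0.2743 -0.5608  0.202 ] rot [-3.059 -0.708  0.   ] F [-0.4  0.1 -0.9] op 0.0855
[[ 0.898  0.439 -0.001]
 [ 0.439 -0.898  0.002]
 [ 0.    -0.002 -1.   ]]
top [0.23534189 0.02065881 1.52760475] [-2.09673016  2.11565844 -0.24462709] [[623.89933695   0.         313.42022114]
 [  0.         623.89933695 256.05720541]
 [  0.           0.           1.        ]] 1
seat [([330.4, 272.2], 0.7), ([332.2, 271.1], 0.57)]
ratchet_axis [([256.8, 252.2], 0.62), ([333.2, 279.9], 0.5)]
handle_grip [([263.9, 300.7], 0.68)]
lever_knob [([239.7, 261.6], 0.62)]
jaw_near_tip [([333.1, 278.4], 0.69)]
jaw_far_tip [([329.3, 262.1], 0.46), ([191.9, 201.6], 0.38)]
spent_mid [([286.1, 188.6], 0.91), ([370.4, 349.3], 0.87), ([331.4, 270.1], 0.84), ([302.1, 347.3], 0.77)]
fresh1_mid [([400.4, 256.2], 0.6)]
tray_in []
jar [([191.8, 199.2], 0.76)]
cork_ring [([332.2, 186.8], 0.97)]
wrench [([399.4, 201.1], 0.62)]
side [0.50130429 0.89987945 0.63176305] [-0.0798041   2.69626851 -1.53533499] [[520.02360955   0.         314.55518194]
 [  0.         520.02360955 246.11140954]
 [  0.           0.           1.        ]] 2
seat [([324.9, 273.8], 0.68)]
ratchet_axis [([299.7, 312.3], 0.87)]
handle_grip [([368.0, 291.2], 0.72)]
lever_knob [([317.7, 299.1], 0.74), ([224.4, 269.2], 0.34)]
jaw_near_tip [([340.1, 265.6], 0.41)]
jaw_far_tip [([328.4, 274.3], 0.52), ([313.5, 268.6], 0.48)]
spent_mid [([218.9, 300.6], 0.84), ([423.9, 291.7], 0.83), ([327.5, 266.6], 0.75), ([415.9, 249.6], 0.61)]
fresh1_mid [([312.4, 229.9], 0.71)]
tray_in [([344.6, 444.7], 0.78), ([366.8, 290.9], 0.18)]
jar [([200.1, 392.7], 0.85), ([367.5, 290.8], 0.26)]
cork_ring [([229.5, 270.3], 0.61)]
wrench [([251.0, 236.9], 0.89), ([316.1, 268.8], 0.58)]
```

View pics/top0.png

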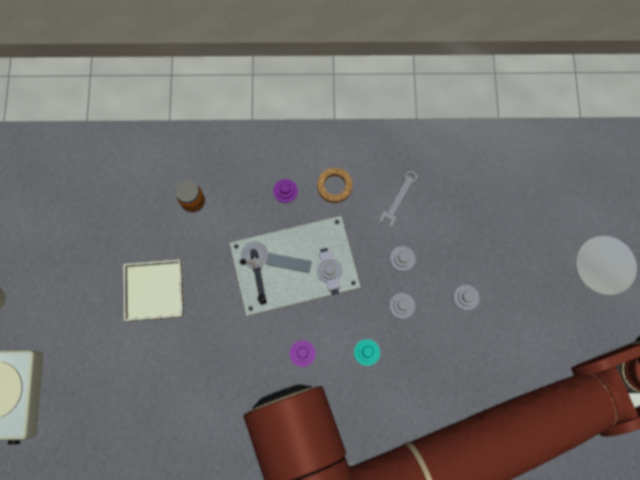

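View pics/side0.png

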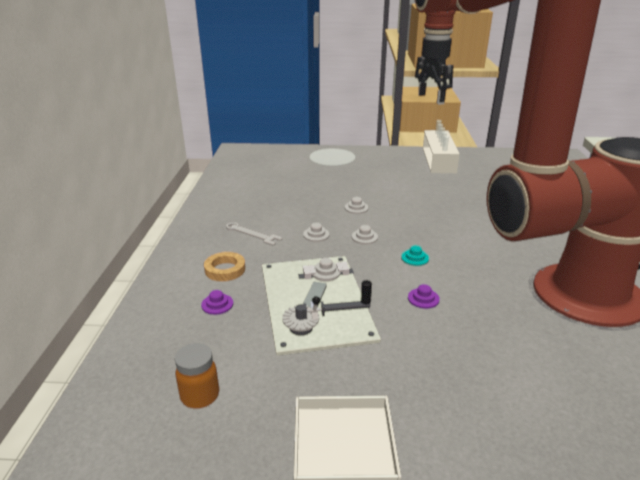

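Run:
```python
from h import *
for n in("top","side"):
    p=dict(np.load(f'pics/{n}0.npz'));C=cloud(p)
    print(n)
    r=p['range_z'];
    if n=="top":
        b=C[100:470,:][...,:];print('bench z', np.median(C[300:320,200:220,2]),np.median(C[240:300,480:540,2]))
        for nm,uv in [('stage',(402,258)),('stage',(402,305)),('stage',(466,297)),('spent',(330,270))]:
            u,v=uv;W=C[v-18:v+18,u-18:u+18];z=W[...,2]
            m=z>0.003 if nm=='stage' else z>0.035
            h=z>0.024 if nm=='stage' else z>0.036
            print(nm,z.max().round(4),'flange ctr',((W[m].max(0)+W[m].min(0))/2).round(4),W[m].mean(0).round(4),'hub',W[h].mean(0).round(4),h.sum())
        # plate
        im=p['img'].astype(int)
        hsv=cv2.cvtColor(p['img'],cv2.COLOR_RGB2HSV)
        m=np.zeros(im.shape[:2],np.uint8)
        z=C[...,2];m[(z>0.006)]=255
        m[:, :225]=0;m[:,362:]=0;m[:212]=0;m[317:]=0
        cs,_=cv2.findContours(m,0,1);c=max(cs,key=cv2.contourArea);rc=cv2.minAreaRect(c);bx=cv2.boxPoints(rc)
        B=np.array([unproj(p,q,z=0.01) for q in bx]);print('plate',bx.round(1).tolist(),B.round(4).tolist(),[np.linalg.norm(B[i]-B[i-1]).round(4) for i in range(4)])
        m=((z>0.015)&(np.mgrid[:480,:640][1]<190)&(np.mgrid[:480,:640][1]>115)&(np.mgrid[:480,:640][0]>250)&(np.mgrid[:480,:640][0]<330)).astype(np.uint8)
        cs,_=cv2.findContours(m,0,1);c=max(cs,key=cv2.contourArea);rc=cv2.minAreaRect(c);B=np.array([unproj(p,q,z=0.028) for q in cv2.boxPoints(rc)]);print('tray',B.mean(0),B.round(3).tolist())
    for nm,(u,v) in dict(knob=(239.7,261.6),grip=(263.9,300.7),rat=(256,252)).items() if n=="top" else dict(knob=(317,299),grip=(367,288),rat=(300,312)).items():
        u=int(round(u));v=int(round(v));print(nm,C[v-1:v+2,u-1:u+2].mean((0,1)).round(4))
    im=p['img'];a=(225,212,370,320) if n=="top" else (250,240,390,355)
    cr=im[a[1]:a[3],a[0]:a[2]];cv2.imwrite(f'pics/{n}0c.png',cv2.cvtColor(cv2.resize(cr,None,fx=5,fy=5,interpolation=cv2.INTER_CUBIC),cv2.COLOR_RGB2BGR))
```

```text
top
bench z -0.00028734514675010647 -1.0714753933438459e-05
stage 1.5276 flange ctr [ 0.4288 -0.1192  0.7653] [ 0.5705 -0.2117  0.0247] hub [ 0.5562 -0.2026  0.1036] 102
stage 1.5276 flange ctr [ 0.3687 -0.1162  0.7653] [ 0.4534 -0.2062  0.0249] hub [ 0.4438 -0.1971  0.1   ] 107
stage 1.5276 flange ctr [ 0.3781 -0.1961  0.7653] [ 0.473  -0.3639  0.0219] hub [ 0.4638 -0.352   0.0882] 103
spent 1.5276 flange ctr [ 0.4015 -0.0118  0.7813] [ 0.5274 -0.0281  0.1075] hub [ 0.5269 -0.0282  0.1094] 112
plate [[227.89999389648438, 241.60000610351562], [343.70001220703125, 214.3000030517578], [361.20001220703125, 288.5], [245.39999389648438, 315.79998779296875]] [[0.6199, 0.2217, 0.01], [0.6889, -0.0702, 0.01], [0.4979, -0.1095, 0.01], [0.4328, 0.1751, 0.01]] [np.float64(0.1928), np.float64(0.2999), np.float64(0.195), np.float64(0.2919)]
tray [0.49488215 0.40016194 0.028     ] [[0.56, 0.483, 0.028], [0.571, 0.335, 0.028], [0.429, 0.319, 0.028], [0.419, 0.464, 0.028]]
knob [0.5544 0.1839 0.0689]
grip [0.4557 0.1239 0.0951]
rat [0.5811 0.1468 0.0582]
side
knob [0.5468 0.1786 0.0974]
grip [0.4602 0.1395 0.0961]
rat [0.5786 0.162  0.0551]
```

View pics/top0c.png

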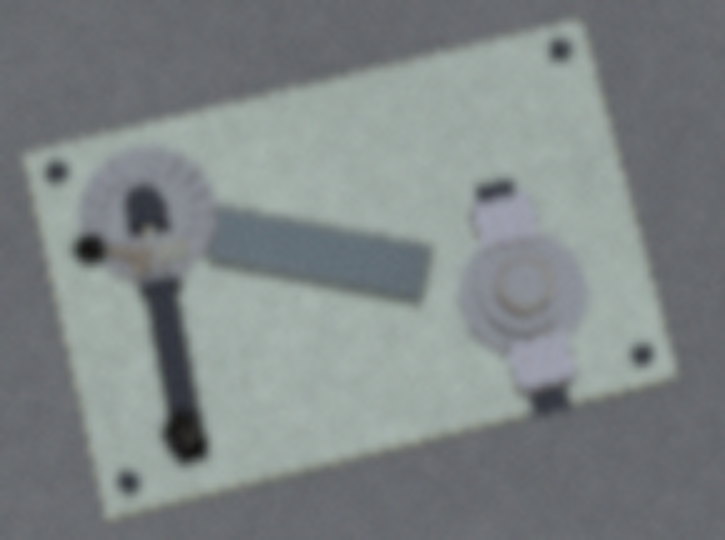

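View pics/side0c.png

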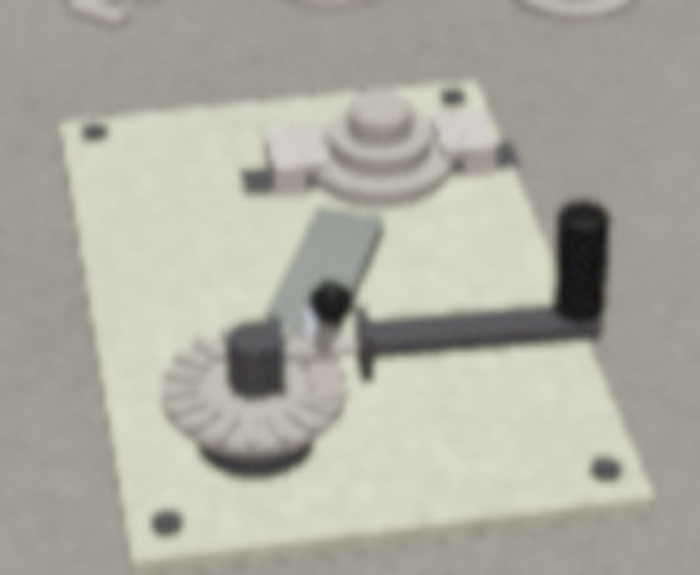

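Run:
```python
from h import *
p=dict(np.load('pics/top0.npz'));C=cloud(p);ok=p['range_z']>0
c=np.array([(28,158),(580,22),(672,372),(108,517)])/5+[225,212]
B=np.array([unproj(p,q,z=0.01) for q in c]);print(B.round(4),[np.linalg.norm(B[i]-B[i-1]).round(4) for i in range(4)])
for i,j in((1,0),(2,3)): d=B[j]-B[i];print('y axis yaw',np.arctan2(d[1],d[0])-np.pi/2)
for i,j in((3,0),(2,1)): d=B[j]-B[i];print('x axis yaw',np.arctan2(d[1],d[0]))
print('hub top',unproj(p,np.array((523,285))/5+[225,212],z=0.044))
s=p
for nm,uv,zt in [('stage',(402,258),.03),('stage',(402,305),.03),('stage',(466,297),.03),('spent',(330,270),.044)]:
    u,v=uv;sl=np.s_[v-18:v+18,u-18:u+18];W=C[sl];z=W[...,2];o=ok[sl]
    fl=o&(z>zt-.026);h=o&(z>zt-.006)
    print(nm,'flange',W[fl].mean(0).round(4),fl.sum(),'hub',W[h].mean(0).round(4),h.sum())
q=dict(np.load('pics/side0.npz'));C=cloud(q);
for nm,(u,v) in [('s',(327,262)),('s',(316,227)),('s',(364,230)),('s',(356,201))]:
    sl=np.s_[v-14:v+20,u-22:u+22];W=C[sl];z=W[...,2];zt=.044 if v==262 else .03
    h=(q['range_z'][sl]>0)&(z>zt-.004);print(nm,W[h].mean(0).round(4),h.sum())
```

```text
[[ 0.6146  0.2147  0.01  ]
 [ 0.6833 -0.0632  0.01  ]
 [ 0.5031 -0.1051  0.01  ]
 [ 0.4337  0.1722  0.01  ]] [np.float64(0.1858), np.float64(0.2863), np.float64(0.185), np.float64(0.2858)]
y axis yaw 0.2423722828238717
y axis yaw 0.24530003073726414
x axis yaw 0.23118571374569966
x axis yaw 0.22863381507976957
hub top [ 0.5406106  -0.03099945  0.044     ]
stage flange [ 0.5727 -0.2141  0.0136] 527 hub [ 0.5727 -0.2141  0.0301] 97
stage flange [ 0.4551 -0.2083  0.014 ] 531 hub [ 0.454  -0.2078  0.03  ] 102
stage flange [ 0.474  -0.3662  0.0138] 544 hub [ 0.4731 -0.3671  0.0301] 99
spent flange [ 0.5413 -0.0301  0.0291] 611 hub [ 0.5409 -0.0307  0.0437] 98
s [ 0.5421 -0.0287  0.0429] 76
s [ 0.5732 -0.2121  0.0286] 55
s [ 0.4543 -0.2069  0.0285] 51
s [ 0.4733 -0.3649  0.0286] 43
```

```bash
cat >> h.py <<'E'
SEAT=np.array([.5410,-.0303,.014]);YAW=.238
def s2w(x,y,z=0):
    c,s=np.cos(YAW),np.sin(YAW);return np.array([SEAT[0]+c*x-s*y,SEAT[1]+s*x+c*y,z])
RAT=s2w(.08,.17,.05)
def plan(way,o=None,step=.055):
    """way: list of (xyz,psi,n or None). print rows"""
    o=o or ctrl.get_obs();M=R.from_rotvec(o['tool_rot']).as_matrix();p=np.array(o['tool_pos']);psi=np.arctan2(M[1,0],M[0,0])
    rows=[]
    for t,ps,n in way:
        t=np.array(t,float);d=t-p;dp=(ps-psi+np.pi)%(2*np.pi)-np.pi
        n=n or int(max(1,np.ceil(np.linalg.norm(d)/step),np.ceil(abs(dp)/.17)))
        for i in range(n):
            a=psi+dp*i/n;X=np.array([np.cos(a),np.sin(a),0]);Y=np.array([np.sin(a),-np.cos(a),0])
            v=d/n;rows.append([round(float(X@v),4),round(float(Y@v),4),round(float(-v[2]),4),round(-dp/n,3)])
        p=t;psi=ps
    for i,r in enumerate(rows): print(i,r)
    return rows
E
python3 - <<'E'
from h import *
print('rat',RAT)
p=dict(np.load('pics/top0.npz'));C=cloud(p);ok=p['range_z']>0
W=C[285:310,250:275];m=(W[...,2]>.09)&ok[285:310,250:275];print('grip',W[m].mean(0),m.sum())
g=W[m].mean(0)-RAT;print('angle',np.arctan2(-g[1],-g[0])-YAW,np.linalg.norm(g[:2]))
W=C[225:285,235:275];m=(W[...,2]>.03)&(W[...,2]<.045)&ok[225:285,235:275];print('disc',W[m].mean(0),m.sum())
q=dict(np.load('pics/side0.npz'));C=cloud(q);m=(C[...,2]>.085)&(C[...,2]<.2)&(q['range_z']>0)
m[:240]=0;m[360:]=0;m[:,:270]=0;m[:,400:]=0
mm=m.copy();mm[:,340:]=0;print('knob side',C[mm].mean(0),mm.sum());mm=m.copy();mm[:,:340]=0;print('grip side',C[mm].mean(0),mm.sum())
print(s2w(.055,.170+.062))
plan([((*s2w(.055,.170+.062)[:2],.2),YAW,None)])
E
```

```text
rat [0.5786658 0.1537687 0.05     ]
grip [0.46057951 0.12999761 0.10094094] 59
angle -0.039352171736950076 0.12045512635872335
disc [0.58343773 0.15169657 0.03682045] 400
knob side [0.54897647 0.17855877 0.09425089] 67
grip side [0.46184356 0.13435425 0.09603946] 129
[0.53975343 0.20812702 0.        ]
0 [0.0384, -0.0383, 0.0002, np.float64(0.014)]
1 [0.0379, -0.0389, 0.0002, np.float64(0.014)]
2 [0.0373, -0.0394, 0.0002, np.float64(0.014)]
3 [0.0367, -0.04, 0.0002, np.float64(0.014)]
4 [0.0361, -0.0405, 0.0002, np.float64(0.014)]
5 [0.0356, -0.041, 0.0002, np.float64(0.014)]
6 [0.035, -0.0415, 0.0002, np.float64(0.014)]
7 [0.0344, -0.042, 0.0002, np.float64(0.014)]
8 [0.0337, -0.0425, 0.0002, np.float64(0.014)]
9 [0.0331, -0.043, 0.0002, np.float64(0.014)]
10 [0.0325, -0.0435, 0.0002, np.float64(0.014)]
11 [0.0319, -0.0439, 0.0002, np.float64(0.014)]
12 [0.0312, -0.0444, 0.0002, np.float64(0.014)]
13 [0.0306, -0.0448, 0.0002, np.float64(0.014)]
14 [0.0299, -0.0453, 0.0002, np.float64(0.014)]
```

>>> {"name": "apply_moves", "arguments": {"deltas": [[0.038,-0.038,0,0.014,-1],[0.038,-0.039,0,0.014,-1],[0.037,-0.039,0,0.014,-1],[0.037,-0.04,0,0.014,-1],[0.036,-0.04,0,0.014,-1],[0.036,-0.041,0,0.014,-1],[0.035,-0.042,0,0.014,-1],[0.034,-0.042,0,0.014,-1]]}}

```text
t: 2.3
tool_pos: [0.4196, -0.1433, 0.2039]
tool_rot: [3.096, 0.517, 0.006]
contact_force: [1.5, -0.2, -0.7]
opening: 0.0001
```

>>> {"name": "apply_moves", "arguments": {"deltas": [[0.034,-0.042,0,0.014,-1],[0.033,-0.043,0,0.014,-1],[0.032,-0.044,0,0.014,-1],[0.032,-0.044,0,0.014,-1],[0.031,-0.044,0,0.014,-1],[0.031,-0.045,0,0.014,-1],[0.03,-0.045,0,0.014,-1],[0,0,0,0,-1]]}}

```text
t: 3.3
tool_pos: [0.5498, 0.2305, 0.2059]
tool_rot: [3.115, 0.367, 0.017]
contact_force: [-0.5, -0.1, -0.1]
opening: -0.0002
```

Run:
```python
from h import *
st()
plan([((*s2w(.055,.170+.062)[:2],.2),YAW,None),((*s2w(.055,.170+.062)[:2],.083),YAW,None),((*s2w(.055,.170+.005)[:2],.083),YAW,None)])
```

```text
t 3.3 pos [0.5498 0.2305 0.2059] rot [3.115 0.367 0.017] F [-0.5 -0.1 -0.1] op -0.0002
0 [-0.015, 0.0194, 0.0059, np.float64(-0.003)]
1 [0.0, 0.0, 0.039, -0.0]
2 [0.0, 0.0, 0.039, -0.0]
3 [0.0, 0.0, 0.039, -0.0]
4 [0.0, 0.0285, -0.0, -0.0]
5 [0.0, 0.0285, -0.0, -0.0]
```

>>> {"name": "apply_moves", "arguments": {"deltas": [[-0.015,0.019,0,0,-1],[0,0,0.03,0,-1],[0,0,0.03,0,-1],[0,0,0.03,0,-1],[0,0,0.028,0,-1],[0,0,0.0,0,-1],[0,0,0,0,-1],[0,0,0,0,-1]]}}

```text
t: 4.3
tool_pos: [0.5423, 0.2027, 0.0895]
tool_rot: [3.114, 0.362, 0.027]
contact_force: [0.5, -0.1, 0.5]
opening: -0.0001
```

Run:
```python
from h import *
st();p=ctrl.get_image('side');a=(220,150,420,350);cv2.imwrite('pics/s1.png',cv2.cvtColor(cv2.resize(p['img'][a[1]:a[3],a[0]:a[2]],None,fx=3,fy=3),cv2.COLOR_RGB2BGR))
plan([((*s2w(.055,.170+.005)[:2],.083),YAW,None)])
```

```text
t 4.3 pos [0.5423 0.2027 0.0895] rot [3.114 0.362 0.027] F [ 0.5 -0.1  0.5] op -0.0001
0 [-0.0012, 0.0512, 0.0069, np.float64(-0.006)]
```

View pics/s1.png

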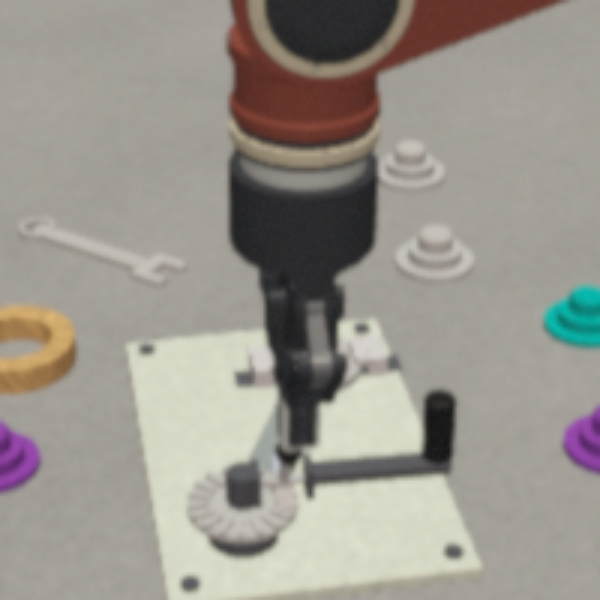

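Run:
```python
from h import *
o=st();p=ctrl.get_image('side')
f=lambda P:((proj(p,P)-[220,150])*3).round(0)
print('tip',f(o['tool_pos']),'knob exp',f(s2w(.055,.17+.0266,.0924)),'knob+y',f(s2w(.055,.17+.0266+.008,.0924)))
q=dict(np.load('pics/side0.npz'));print(((proj(q,s2w(.055,.1966,.0924))-[250,240])*5))
print('knob up',(proj(q,s2w(.055,.17,.1))-[250,240])*5,'knob other',(proj(q,s2w(.055,.1434,.0924))-[250,240])*5)
C=cloud(p);print(C[int(150+430/3),220+100].round(3),C[int(150+458/3),220+97].round(3),p['range_z'][302,317],p['range_z'][293,320])
a=(270,240,350,320);cv2.imwrite('pics/s2.png',cv2.cvtColor(cv2.resize(p['img'][a[1]:a[3],a[0]:a[2]],None,fx=7,fy=7),cv2.COLOR_RGB2BGR))
```

```text
t 4.35 pos [0.5426 0.2028 0.0899] rot [3.114 0.362 0.028] F [0.3 0.1 0.1] op 0.0003
tip [296. 484.] knob exp [289. 449.] knob+y [292. 457.]
[332.29752603 298.1896854 ]
knob up [318.8811262 236.5805018] knob other [306.4455735  212.14928073]
[0.54  0.215 0.137] [0.547 0.183 0.094] 0.8920204 0.8423133
```

View pics/s2.png

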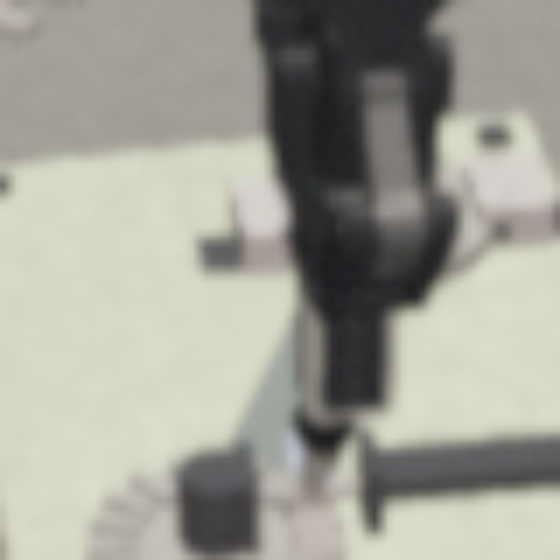

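Run:
```python
from h import *
p=ctrl.get_image('side');C=cloud(p)
for v in range(270,304,2): print(v,[C[v,u].round(3).tolist() for u in (316,320,323)])
t=ctrl.get_image('top');o=st();print(proj(t,o['tool_pos']))
```

```text
270 [[0.546, 0.22, 0.184], [0.537, 0.261, 0.211], [0.533, 0.258, 0.21]]
272 [[0.546, 0.219, 0.179], [0.537, 0.262, 0.209], [0.533, 0.262, 0.208]]
274 [[0.544, 0.239, 0.189], [0.537, 0.264, 0.206], [0.532, 0.262, 0.205]]
276 [[0.544, 0.242, 0.188], [0.537, 0.264, 0.203], [0.532, 0.262, 0.201]]
278 [[0.544, 0.241, 0.183], [0.537, 0.258, 0.195], [0.533, 0.255, 0.193]]
280 [[0.544, 0.239, 0.178], [0.537, 0.253, 0.188], [0.533, 0.25, 0.186]]
282 [[0.544, 0.243, 0.178], [0.538, 0.243, 0.178], [0.534, 0.234, 0.172]]
284 [[0.544, 0.241, 0.172], [0.539, 0.233, 0.167], [0.534, 0.231, 0.166]]
286 [[0.546, 0.213, 0.149], [0.54, 0.209, 0.146], [0.535, 0.215, 0.151]]
288 [[0.546, 0.212, 0.144], [0.54, 0.214, 0.146], [0.535, 0.212, 0.145]]
290 [[0.546, 0.215, 0.143], [0.54, 0.216, 0.143], [0.535, 0.216, 0.144]]
292 [[0.546, 0.215, 0.138], [0.54, 0.213, 0.137], [0.535, 0.214, 0.138]]
294 [[0.546, 0.215, 0.134], [0.54, 0.208, 0.13], [0.535, 0.214, 0.134]]
296 [[0.546, 0.214, 0.13], [0.54, 0.214, 0.13], [0.535, 0.215, 0.13]]
298 [[0.546, 0.217, 0.127], [0.54, 0.212, 0.125], [0.535, 0.211, 0.124]]
300 [[0.547, 0.21, 0.119], [0.542, 0.174, 0.092], [0.542, 0.061, 0.008]]
302 [[0.548, 0.183, 0.094], [0.542, 0.175, 0.089], [0.539, 0.136, 0.06]]
t 4.5 pos [0.5421 0.2029 0.0891] rot [3.114 0.363 0.026] F [-0.2  0.3 -0.3] op 0.0
[230.87782211 265.31406127]
```

Run:
```python
from h import *
q=dict(np.load('pics/side0.npz'));print(proj(q,[.2743,-.5608,.202]),proj(q,[.2743,-.5608,.235]))
a=(390,20,490,120);cv2.imwrite('pics/s3.png',cv2.cvtColor(cv2.resize(q['img'][a[1]:a[3],a[0]:a[2]],None,fx=6,fy=6),cv2.COLOR_RGB2BGR))
C=cloud(q)
for v in range(60,106,3): print(v,[C[v,u].round(3).tolist() for u in (424,434,440,446)])
```

```text
[429.38066862 114.76373217] [430.6323193  102.99998988]
60 [[0.301, -0.585, 0.345], [0.28, -0.544, 0.353], [0.268, -0.523, 0.357], [0.116, -1.306, 0.205]]
63 [[0.299, -0.589, 0.336], [0.278, -0.549, 0.344], [0.267, -0.525, 0.349], [0.117, -1.289, 0.197]]
66 [[0.302, -0.566, 0.333], [0.278, -0.544, 0.337], [0.267, -0.521, 0.342], [0.255, -0.499, 0.347]]
69 [[0.3, -0.57, 0.324], [0.279, -0.537, 0.331], [0.266, -0.518, 0.335], [0.254, -0.499, 0.339]]
72 [[0.299, -0.573, 0.316], [0.279, -0.529, 0.325], [0.262, -0.537, 0.324], [0.255, -0.491, 0.334]]
75 [[0.297, -0.583, 0.305], [0.277, -0.538, 0.316], [0.262, -0.534, 0.316], [0.254, -0.492, 0.326]]
78 [[0.292, -0.616, 0.29], [0.277, -0.532, 0.309], [0.262, -0.525, 0.311], [0.252, -0.494, 0.318]]
81 [[0.292, -0.61, 0.283], [0.277, -0.527, 0.302], [0.262, -0.521, 0.304], [0.251, -0.494, 0.31]]
84 [[0.292, -0.604, 0.276], [0.042, -2.008, -0.055], [0.263, -0.512, 0.298], [0.25, -0.496, 0.302]]
87 [[0.291, -0.604, 0.268], [0.05, -1.946, -0.056], [0.263, -0.507, 0.292], [0.25, -0.492, 0.296]]
90 [[0.29, -0.603, 0.26], [0.058, -1.889, -0.058], [0.261, -0.512, 0.283], [0.245, -0.513, 0.283]]
93 [[0.29, -0.597, 0.253], [0.065, -1.832, -0.059], [0.259, -0.517, 0.274], [0.002, -1.843, -0.061]]
96 [[0.124, -1.762, -0.056], [0.075, -1.761, -0.056], [0.259, -0.512, 0.267], [0.014, -1.77, -0.057]]
99 [[0.132, -1.699, -0.055], [0.08, -1.716, -0.059], [0.259, -0.509, 0.26], [0.024, -1.704, -0.055]]
102 [[0.137, -1.653, -0.057], [0.087, -1.665, -0.06], [0.257, -0.513, 0.251], [0.033, -1.646, -0.054]]
105 [[0.134, -1.664, -0.075], [0.088, -1.646, -0.069], [0.06, -1.645, -0.069], [0.031, -1.649, -0.07]]
```

View pics/s3.png

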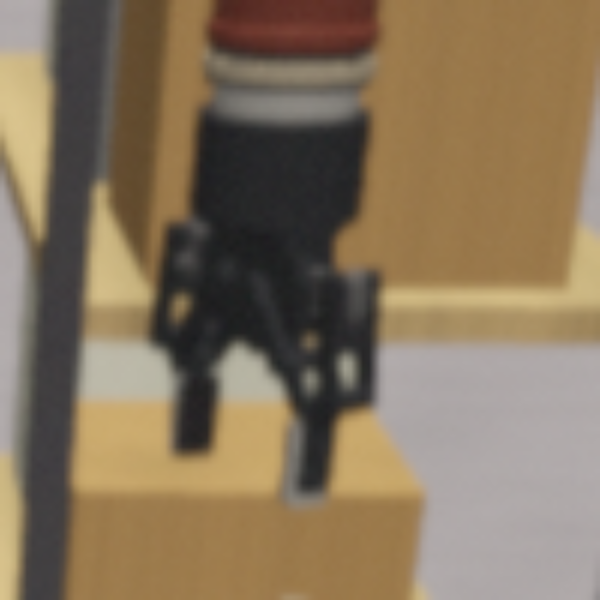

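>>> {"name": "apply_moves", "arguments": {"deltas": [[0,0.008,0.006,0,-1],[0,0.01,0.0,0,-1],[0,0.01,0,0,-1],[0,0.008,0,0,-1],[0,0.006,0,0,-1],[0,0,0,0,-1],[0,0,0,0,-1],[0,0,0,0,-1]]}}

```text
t: 5.5
tool_pos: [0.5529, 0.1588, 0.0834]
tool_rot: [3.114, 0.362, 0.027]
contact_force: [0.7, 0.5, -0.3]
opening: 0.0002
```

Run:
```python
from h import *
st();p=ctrl.get_image('side')
a=(270,240,350,320);cv2.imwrite('pics/s4.png',cv2.cvtColor(cv2.resize(p['img'][a[1]:a[3],a[0]:a[2]],None,fx=7,fy=7),cv2.COLOR_RGB2BGR))
```

```text
t 5.5 pos [0.5529 0.1588 0.0834] rot [3.114 0.362 0.027] F [ 0.7  0.5 -0.3] op 0.0002
```

View pics/s4.png

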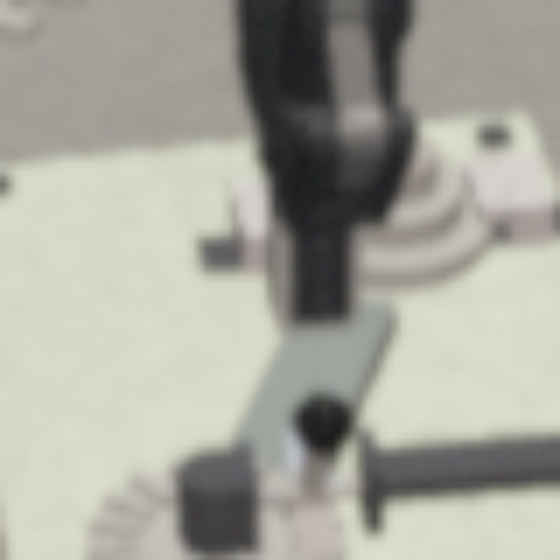

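>>> {"name": "apply_moves", "arguments": {"deltas": [[0,-0.025,0,0,-1],[0,-0.022,0,0,-1],[0,-0.004,0.0,0,-1],[0,0,0.012,0,-1],[0,0,0.012,0,-1],[0,0,0.008,0,-1],[0,0,0,0,-1],[0,0,0,0,-1]]}}

```text
t: 6.55
tool_pos: [0.5412, 0.2077, 0.0475]
tool_rot: [3.113, 0.36, 0.024]
contact_force: [0.3, 0.1, -0.5]
opening: -0.0003
```

>>> {"name": "apply_moves", "arguments": {"deltas": [[0,0.007,0,0,-1],[0,0.008,0.0,0,-1],[0,0.008,0,0,-1],[0,0.008,0,0,-1],[0,0.008,0,0,-1],[0,0.007,0,0,-1],[0,0.004,0,0,-1],[0,0,0,0,-1]]}}

```text
t: 7.55
tool_pos: [0.5546, 0.1549, 0.0495]
tool_rot: [3.113, 0.358, 0.028]
contact_force: [0.2, 0.1, -0.2]
opening: 0.0
```

Run:
```python
from h import *
st();p=ctrl.get_image('side')
a=(270,240,350,320);cv2.imwrite('pics/s5.png',cv2.cvtColor(cv2.resize(p['img'][a[1]:a[3],a[0]:a[2]],None,fx=7,fy=7),cv2.COLOR_RGB2BGR))
```

```text
t 7.55 pos [0.5546 0.1549 0.0495] rot [3.113 0.358 0.028] F [ 0.2  0.1 -0.2] op 0.0
```

View pics/s5.png

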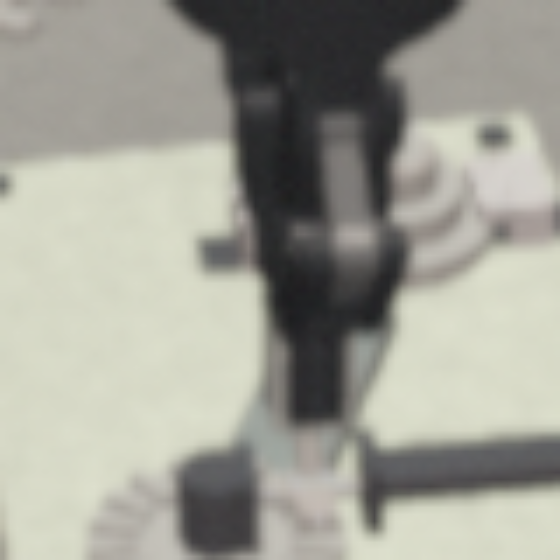

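Run:
```python
from h import *
plan([((.5546,.1549,.1),.22,None),((.4605,.1285,.1),.2,None),((.4605,.1285,.026),.2,None)])
```

```text
0 [0.0, 0.0002, -0.0505, np.float64(0.009)]
1 [-0.0488, 0.0026, -0.0, 0.01]
2 [-0.0488, 0.0031, -0.0, 0.01]
3 [0.0, 0.0, 0.037, -0.0]
4 [0.0, 0.0, 0.037, -0.0]
```

>>> {"name": "apply_moves", "arguments": {"deltas": [[0,0,-0.025,0.01,-1],[0,0,-0.025,0.01,-0.3],[-0.024,0.001,0,0.01,-0.3],[-0.024,0.001,0,0,-0.3],[-0.024,0.002,0,0,-0.3],[-0.024,0.002,0,0,-0.3],[0,0,0,0,-0.3],[0,0,0,0,-0.3]], "grip_force": 20}}

```text
t: 8.6
tool_pos: [0.4587, 0.1318, 0.0998]
tool_rot: [3.119, 0.315, 0.031]
contact_force: [0.5, 0.5, -0.2]
opening: 0.0299
```

Run:
```python
from h import *
st();p=ctrl.get_image('side');t=ctrl.get_image('top')
a=(230,180,430,330);cv2.imwrite('pics/s6.png',cv2.cvtColor(cv2.resize(p['img'][a[1]:a[3],a[0]:a[2]],None,fx=4,fy=4),cv2.COLOR_RGB2BGR))
a=(225,212,370,320);cv2.imwrite('pics/t6.png',cv2.cvtColor(cv2.resize(t['img'][a[1]:a[3],a[0]:a[2]],None,fx=5,fy=5),cv2.COLOR_RGB2BGR))
plan([((.4605,.1285,.026),.2,None)])
```

```text
t 8.6 pos [0.4587 0.1318 0.0998] rot [3.119 0.315 0.031] F [ 0.5  0.5 -0.2] op 0.0299
0 [0.0006, 0.0018, 0.0368, np.float64(0.001)]
1 [0.0006, 0.0018, 0.0368, np.float64(0.001)]
```

View pics/s6.png

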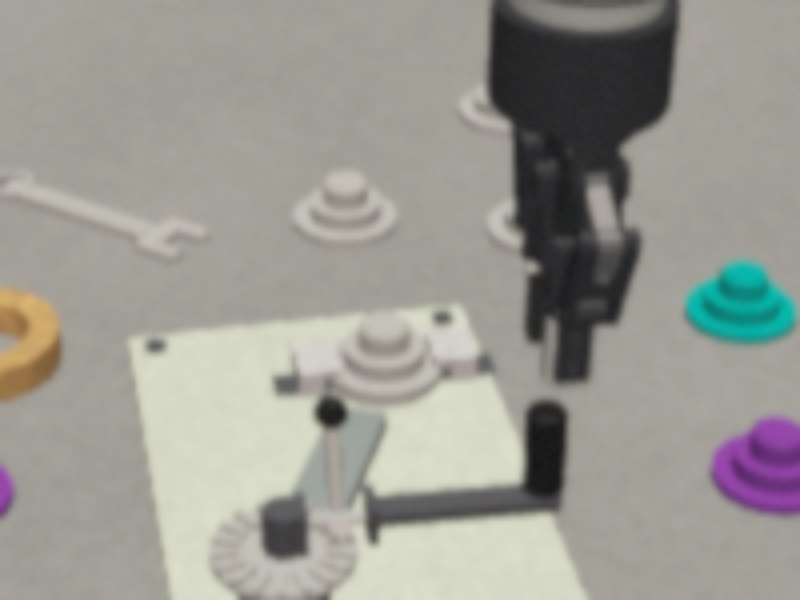

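View pics/t6.png

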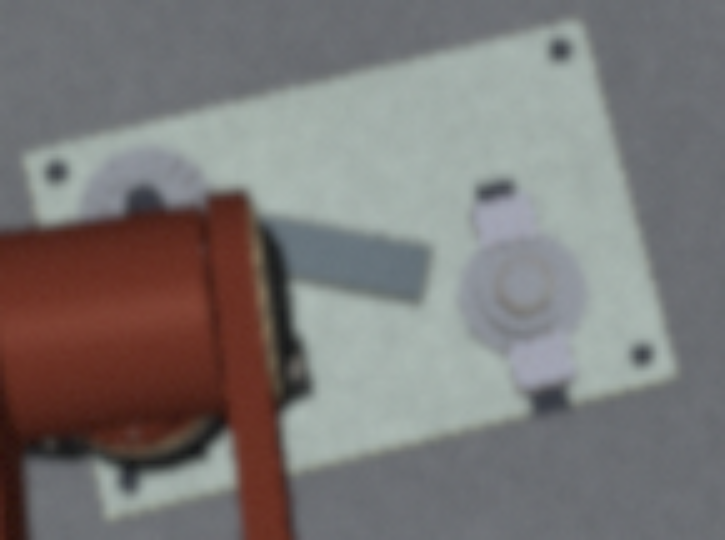

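>>> {"name": "apply_moves", "arguments": {"deltas": [[0.001,0.002,0.015,0,-0.3],[0,0,0.02,0,-0.3],[0,0,0.02,0,-0.3],[0,0,0.017,0,-0.3],[0,0,0,0,-0.3],[0,0,0,0,-0.3],[0,0,0,0,-0.3],[0,0,0,0,-0.3]]}}

```text
t: 9.7
tool_pos: [0.4636, 0.1294, 0.0227]
tool_rot: [3.119, 0.315, 0.028]
contact_force: [0.5, 0.5, 0.7]
opening: 0.0302
```

Run:
```python
from h import *
st();p=ctrl.get_image('side')
a=(230,180,430,330);cv2.imwrite('pics/s7.png',cv2.cvtColor(cv2.resize(p['img'][a[1]:a[3],a[0]:a[2]],None,fx=4,fy=4),cv2.COLOR_RGB2BGR))
# arc: CCW to +0.6 : strokes
def arc(t):
    return (*(RAT[:2]-.1205*np.array([np.cos(YAW+t),np.sin(YAW+t)])),.026)
o=ctrl.get_obs();M=R.from_rotvec(o['tool_rot']).as_matrix();psi=np.arctan2(M[1,0],M[0,0]);print(psi)
print('to +.57');plan([(arc(t),YAW+t,1) for t in np.linspace(-.04,.57,8)[1:]])
print('full back');plan([(arc(t),YAW+t,1) for t in np.linspace(.57,-.57,9)[1:]],dict(o,tool_pos=arc(.57),tool_rot=(R.from_euler('z',YAW+.57)*R.from_euler('x',np.pi)).as_rotvec()))
```

```text
t 9.7 pos [0.4636 0.1294 0.0227] rot [3.119 0.315 0.028] F [0.5 0.5 0.7] op 0.0302
0.2013043026488372
to +.57
0 [-0.0026, 0.0092, -0.0033, np.float64(-0.084)]
1 [0.0005, 0.0105, -0.0, np.float64(-0.087)]
2 [0.0005, 0.0105, -0.0, np.float64(-0.087)]
3 [0.0005, 0.0105, -0.0, np.float64(-0.087)]
4 [0.0005, 0.0105, -0.0, np.float64(-0.087)]
5 [0.0005, 0.0105, -0.0, np.float64(-0.087)]
6 [0.0005, 0.0105, -0.0, np.float64(-0.087)]
full back
0 [0.0012, -0.0171, -0.0, np.float64(0.143)]
1 [0.0012, -0.0171, -0.0, np.float64(0.143)]
2 [0.0012, -0.0171, -0.0, np.float64(0.143)]
3 [0.0012, -0.0171, -0.0, np.float64(0.143)]
4 [0.0012, -0.0171, -0.0, np.float64(0.143)]
5 [0.0012, -0.0171, -0.0, np.float64(0.143)]
6 [0.0012, -0.0171, -0.0, np.float64(0.143)]
7 [0.0012, -0.0171, -0.0, np.float64(0.143)]
```

View pics/s7.png

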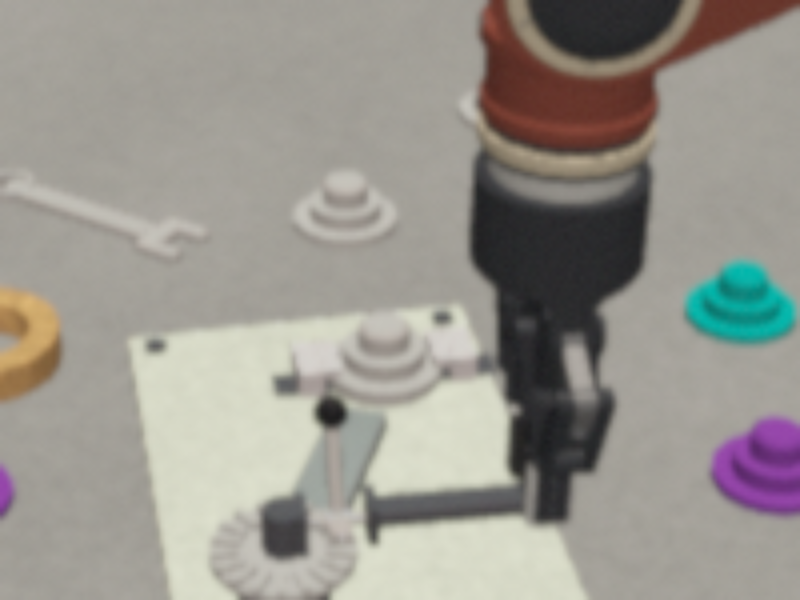

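>>> {"name": "apply_moves", "arguments": {"deltas": [[-0.003,0.009,-0.003,-0.084,-0.3],[0,0.0105,0,-0.087,-0.3],[0.0005,0.0105,0,-0.087,-0.3],[0.0005,0.0105,0,-0.087,-0.3],[0.0005,0.0105,0,-0.087,-0.3],[0.0005,0.0105,0,-0.087,-0.3],[0.0005,0.0105,0,-0.087,-0.3],[0,0,0,0,-0.3]]}}

```text
t: 10.75
tool_pos: [0.4931, 0.0689, 0.0272]
tool_rot: [2.874, 1.26, 0.022]
contact_force: [-0.6, 0.7, 1.0]
opening: 0.0301
```

```bash
cat >> h.py <<'E'
def arc(t,z=.025):
    return (*(RAT[:2]-.1205*np.array([np.cos(YAW+t),np.sin(YAW+t)])),z)
def hstate(o):
    M=R.from_rotvec(o['tool_rot']).as_matrix();g=np.array(o['tool_pos'])-RAT
    print('tcp ang',round(np.arctan2(-g[1],-g[0])-YAW,3),'rad',round(np.linalg.norm(g[:2]),4),'psi',round(np.arctan2(M[1,0],M[0,0])-YAW,3))
def swing(t1,n=8):
    o=ctrl.get_obs();g=np.array(o['tool_pos'])-RAT;t0=np.arctan2(-g[1],-g[0])-YAW
    plan([(arc(t),YAW+t,1) for t in np.linspace(t0,t1,n+1)[1:]],o)
E
python3 - <<'E'
from h import *
o=st();hstate(o);swing(-.57)
p=ctrl.get_image('side')
a=(230,180,430,330);cv2.imwrite('pics/s8.png',cv2.cvtColor(cv2.resize(p['img'][a[1]:a[3],a[0]:a[2]],None,fx=4,fy=4),cv2.COLOR_RGB2BGR))
E
```

```text
t 10.75 pos [0.4931 0.0689 0.0272] rot [2.874 1.26  0.022] F [-0.6  0.7  1. ] op 0.0301
tcp ang 0.543 rad 0.1206 psi 0.588
0 [0.002, -0.0166, 0.0022, np.float64(0.184)]
1 [0.0012, -0.0167, -0.0, np.float64(0.139)]
2 [0.0012, -0.0167, -0.0, np.float64(0.139)]
3 [0.0012, -0.0167, -0.0, np.float64(0.139)]
4 [0.0012, -0.0167, -0.0, np.float64(0.139)]
5 [0.0012, -0.0167, -0.0, np.float64(0.139)]
6 [0.0012, -0.0167, -0.0, np.float64(0.139)]
7 [0.0012, -0.0167, -0.0, np.float64(0.139)]
```

View pics/s8.png

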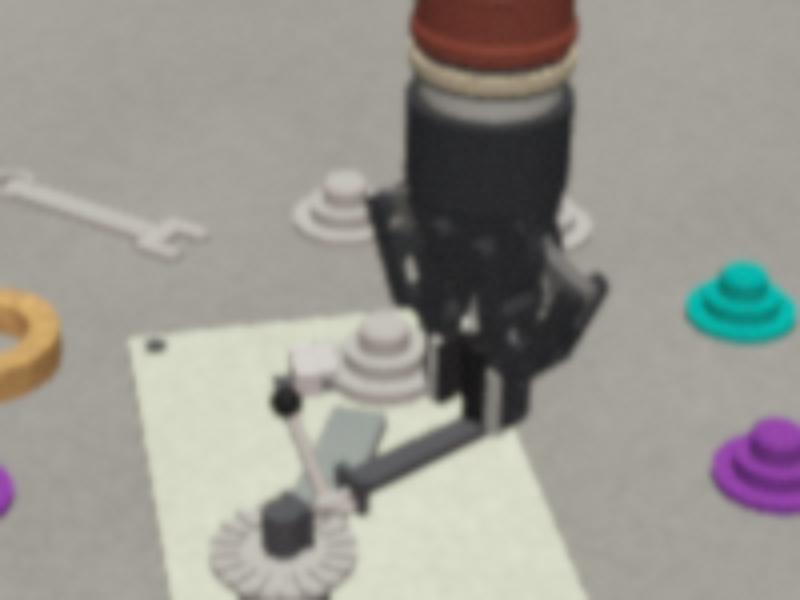

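>>> {"name": "apply_moves", "arguments": {"deltas": [[0.002,-0.0165,0.002,0.16,-0.3],[0.0012,-0.0168,0,0.145,-0.3],[0.0012,-0.0168,0,0.14,-0.3],[0.0012,-0.0168,0,0.14,-0.3],[0.0012,-0.0168,0,0.14,-0.3],[0.0012,-0.0168,0,0.14,-0.3],[0.0012,-0.0168,0,0.14,-0.3],[0.0012,-0.0165,0,0.14,-0.3]]}}

```text
t: 11.8
tool_pos: [0.4665, 0.1961, 0.0278]
tool_rot: [-3.086, 0.573, -0.039]
contact_force: [-0.6, -0.6, -0.7]
opening: 0.03
```

Run:
```python
from h import *
o=st();hstate(o);swing(.58)
p=ctrl.get_image('side')
a=(230,180,430,330);cv2.imwrite('pics/s9.png',cv2.cvtColor(cv2.resize(p['img'][a[1]:a[3],a[0]:a[2]],None,fx=4,fy=4),cv2.COLOR_RGB2BGR))
```

```text
t 11.8 pos [0.4665 0.1961 0.0278] rot [-3.086  0.573 -0.039] F [-0.6 -0.6 -0.7] op 0.03
tcp ang -0.599 rad 0.1199 psi -0.605
0 [0.0008, 0.0177, 0.0028, np.float64(-0.154)]
1 [0.0013, 0.0177, -0.0, np.float64(-0.147)]
2 [0.0013, 0.0177, -0.0, np.float64(-0.147)]
3 [0.0013, 0.0177, -0.0, np.float64(-0.147)]
4 [0.0013, 0.0177, -0.0, np.float64(-0.147)]
5 [0.0013, 0.0177, -0.0, np.float64(-0.147)]
6 [0.0013, 0.0177, -0.0, np.float64(-0.147)]
7 [0.0013, 0.0177, -0.0, np.float64(-0.147)]
```

View pics/s9.png

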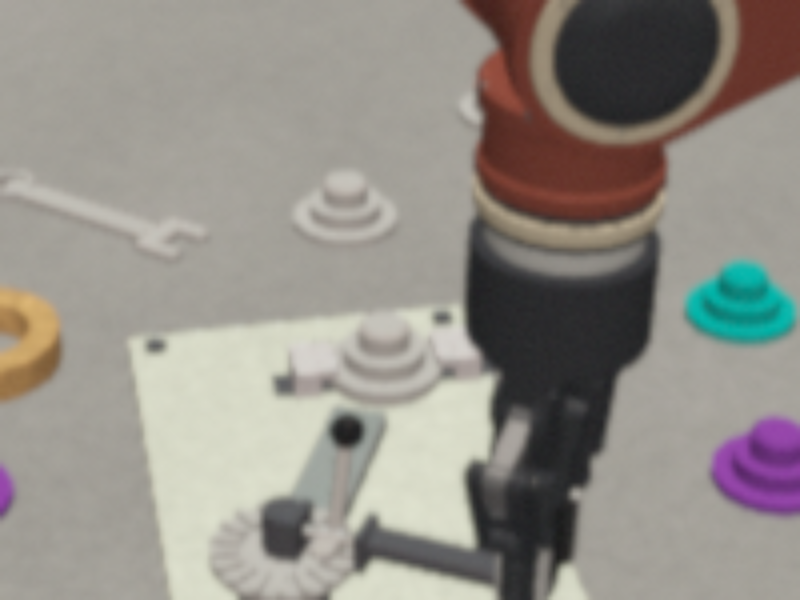

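>>> {"name": "apply_moves", "arguments": {"deltas": [[0.001,0.0175,0.002,-0.15,-0.3],[0.0013,0.0177,0,-0.147,-0.3],[0.0013,0.0177,0,-0.147,-0.3],[0.0013,0.0177,0,-0.147,-0.3],[0.0013,0.0177,0,-0.147,-0.3],[0.0013,0.0177,0,-0.147,-0.3],[0.0013,0.017,0,-0.147,-0.3],[0.0013,0.016,0,-0.14,-0.3]]}}

```text
t: 12.85
tool_pos: [0.4941, 0.0713, 0.0274]
tool_rot: [2.856, 1.301, 0.039]
contact_force: [-2.9, 2.0, 2.0]
opening: 0.0298
```

```bash
cat >> h.py <<'E'
def shot(name,cam='side',a=(230,180,430,330),f=4):
    p=ctrl.get_image(cam);cv2.imwrite('pics/'+name,cv2.cvtColor(cv2.resize(p['img'][a[1]:a[3],a[0]:a[2]],None,fx=f,fy=f,interpolation=cv2.INTER_CUBIC),cv2.COLOR_RGB2BGR));return p
E
python3 - <<'E'
from h import *
o=st();hstate(o);swing(-.6)
shot('s10.png')
E
```

```text
t 12.85 pos [0.4941 0.0713 0.0274] rot [2.856 1.301 0.039] F [-2.9  2.   2. ] op 0.0298
tcp ang 0.534 rad 0.1181 psi 0.617
0 [0.0002, -0.0171, 0.0024, np.float64(0.224)]
1 [0.0012, -0.017, -0.0, np.float64(0.142)]
2 [0.0012, -0.017, -0.0, np.float64(0.142)]
3 [0.0012, -0.017, -0.0, np.float64(0.142)]
4 [0.0012, -0.017, -0.0, np.float64(0.142)]
5 [0.0012, -0.017, -0.0, np.float64(0.142)]
6 [0.0012, -0.017, -0.0, np.float64(0.142)]
7 [0.0012, -0.017, -0.0, np.float64(0.142)]
```

View pics/s10.png

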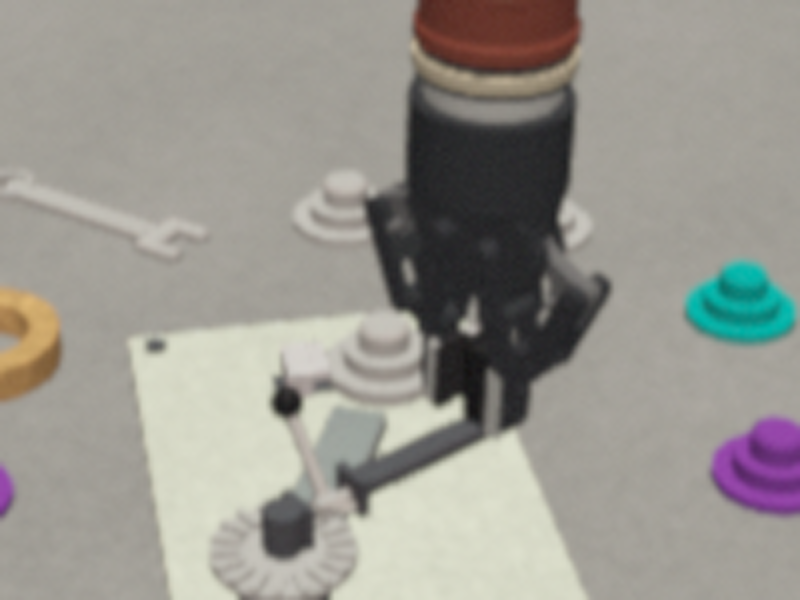

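>>> {"name": "apply_moves", "arguments": {"deltas": [[0,-0.0165,0.002,0.18,-0.3],[0.001,-0.017,0,0.15,-0.3],[0.001,-0.0168,0,0.14,-0.3],[0.0012,-0.0168,0,0.14,-0.3],[0.0012,-0.0168,0,0.14,-0.3],[0.0012,-0.0168,0,0.14,-0.3],[0.0012,-0.0165,0,0.14,-0.3],[0.0012,-0.015,0,0.13,-0.3]]}}

```text
t: 13.9
tool_pos: [0.4651, 0.1918, 0.0279]
tool_rot: [-3.084, 0.55, -0.055]
contact_force: [0.1, -1.2, -0.4]
opening: 0.0298
```

>>> {"name": "apply_moves", "arguments": {"deltas": [[0.001,0.0175,0.001,-0.15,-0.3],[0.0013,0.0177,0,-0.147,-0.3],[0.0013,0.0177,0,-0.147,-0.3],[0.0013,0.0177,0,-0.147,-0.3],[0.0013,0.0177,0,-0.147,-0.3],[0.0013,0.0177,0,-0.147,-0.3],[0.0013,0.017,0,-0.147,-0.3],[0.0005,0.016,0,-0.13,-0.3]]}}

```text
t: 14.9
tool_pos: [0.4942, 0.0674, 0.0287]
tool_rot: [2.862, 1.278, 0.066]
contact_force: [-1.3, 2.8, -0.6]
opening: 0.03
```

Run:
```python
from h import *
o=st();hstate(o);swing(-.6)
shot('s11.png')
```

```text
t 14.9 pos [0.4942 0.0674 0.0287] rot [2.862 1.278 0.066] F [-1.3  2.8 -0.6] op 0.03
tcp ang 0.558 rad 0.1208 psi 0.602
0 [0.0023, -0.0173, 0.0037, np.float64(0.189)]
1 [0.0013, -0.0174, -0.0, np.float64(0.145)]
2 [0.0013, -0.0174, -0.0, np.float64(0.145)]
3 [0.0013, -0.0174, -0.0, np.float64(0.145)]
4 [0.0013, -0.0174, -0.0, np.float64(0.145)]
5 [0.0013, -0.0174, -0.0, np.float64(0.145)]
6 [0.0013, -0.0174, -0.0, np.float64(0.145)]
7 [0.0013, -0.0174, -0.0, np.float64(0.145)]
```

View pics/s11.png

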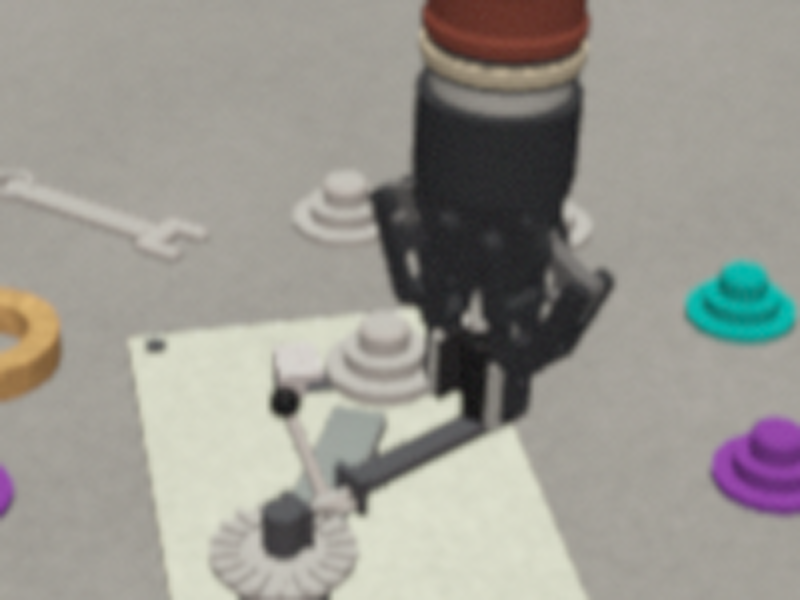

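Tilt has drifted slightly (rot z .066) but it is small; the jaws open further. Continue.

>>> {"name": "apply_moves", "arguments": {"deltas": [[0.002,-0.0168,0.003,0.17,-0.3],[0.0012,-0.017,0,0.145,-0.3],[0.0012,-0.017,0,0.14,-0.3],[0.0012,-0.0168,0,0.14,-0.3],[0.0012,-0.0168,0,0.14,-0.3],[0.0012,-0.0168,0,0.14,-0.3],[0.0012,-0.0165,0,0.14,-0.3],[0.0012,-0.016,0,0.13,-0.3]]}}

```text
t: 15.95
tool_pos: [0.4664, 0.1919, 0.028]
tool_rot: [-3.075, 0.569, -0.078]
contact_force: [-0.8, -0.4, 0.1]
opening: 0.0298
```

>>> {"name": "apply_moves", "arguments": {"deltas": [[0.001,0.0175,0.001,-0.15,-0.3],[0.0013,0.0177,0,-0.147,-0.3],[0.0013,0.0177,0,-0.147,-0.3],[0.0013,0.0177,0,-0.147,-0.3],[0.0013,0.0177,0,-0.147,-0.3],[0.0013,0.0177,0,-0.147,-0.3],[0.0013,0.017,0,-0.147,-0.3],[0.0005,0.016,0,-0.13,-0.3]]}}

```text
t: 16.95
tool_pos: [0.4916, 0.0703, 0.0289]
tool_rot: [2.881, 1.239, 0.09]
contact_force: [-6.7, 17.9, 4.0]
opening: 0.0303
```

Run:
```python
from h import *
o=st();hstate(o)
print(R.from_rotvec(o['tool_rot']).as_matrix()[:,2])
shot('s12.png')
```

```text
t 16.95 pos [0.4916 0.0703 0.0289] rot [2.881 1.239 0.09 ] F [-6.7 17.9  4. ] op 0.0303
tcp ang 0.526 rad 0.1206 psi 0.575
[ 0.05412608  0.0191686  -0.9983501 ]
```

View pics/s12.png

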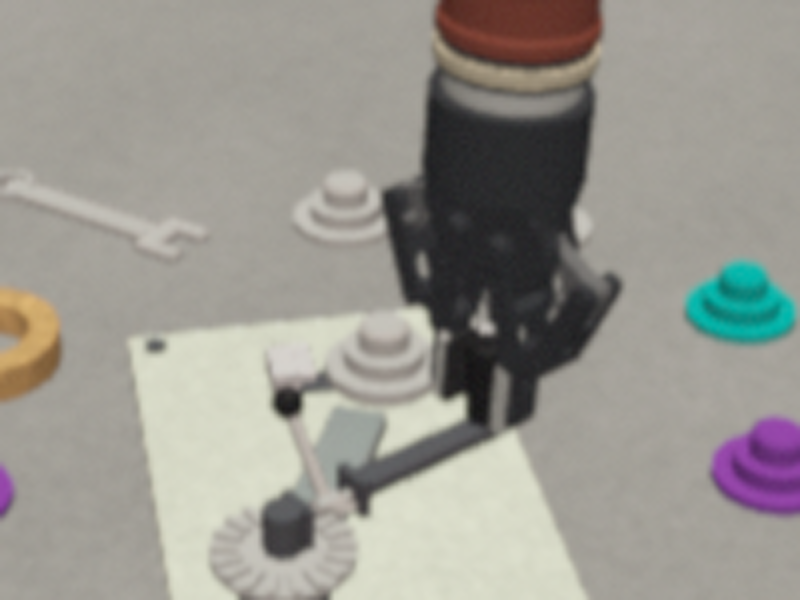

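Run:
```python
from h import *
for r in [[-3.059,-.708,0],[3.096,.517,.006],[3.115,.367,.017],[3.114,.362,.027],[3.113,.360,.024],[3.113,.358,.028],[3.119,.315,.031],[3.119,.315,.028],[2.874,1.26,.022],[-3.086,.573,-.039],[2.856,1.301,.039],[-3.084,.55,-.055],[2.862,1.278,.066],[-3.075,.569,-.078],[2.881,1.239,.09]]:
    M=R.from_rotvec(r).as_matrix();print(M[:,2].round(3), 'tool-frame', (M.T@[0,0,-1]).round(3))
```

```text
[-0.     0.002 -1.   ] tool-frame [-0.     0.002  1.   ]
[ 0.004 -0.002 -1.   ] tool-frame [-0.003 -0.003  1.   ]
[ 0.011 -0.004 -1.   ] tool-frame [-0.01  -0.006  1.   ]
[ 0.018 -0.004 -1.   ] tool-frame [-0.016 -0.008  1.   ]
[ 0.016 -0.006 -1.   ] tool-frame [-0.014 -0.009  1.   ]
[ 0.019 -0.006 -1.   ] tool-frame [-0.017 -0.01   1.   ]
[ 0.02  -0.005 -1.   ] tool-frame [-0.019 -0.009  1.   ]
[ 0.018 -0.005 -1.   ] tool-frame [-0.017 -0.008  1.   ]
[ 0.014  0.002 -1.   ] tool-frame [-0.011 -0.009  1.   ]
[ 0.025 -0.002 -1.   ] tool-frame [-0.024  0.007  1.   ]
[ 0.024  0.008 -1.   ] tool-frame [-0.021 -0.013  1.   ]
[ 0.036  0.002 -0.999] tool-frame [-0.033  0.014  0.999]
[ 0.041  0.011 -0.999] tool-frame [-0.036 -0.023  0.999]
[ 0.051  0.004 -0.999] tool-frame [-0.047  0.022  0.999]
[ 0.054  0.019 -0.998] tool-frame [-0.051 -0.026  0.998]
```

>>> {"name": "apply_moves", "arguments": {"deltas": [[0,-0.004,0,0,-0.2],[0,0,0,0,-0.2],[0,0,-0.02,0,-0.2],[0,0,-0.03,0,-0.2],[0,0,-0.04,0,-0.2],[0,0,-0.04,0,-0.2],[0,0,-0.02,0,-0.2],[0,0,0,0,-0.2]]}}

```text
t: 18.0
tool_pos: [0.4786, 0.0701, 0.1828]
tool_rot: [2.885, 1.224, 0.089]
contact_force: [0.1, 0.6, 0.7]
opening: 0.0343
```

```bash
cat >> h.py <<'E'
def tilt(o=None):
    o=o or ctrl.get_obs();M=R.from_rotvec(o['tool_rot']).as_matrix();print('tilt',M[:2,2].round(4),'psi',round(np.arctan2(M[1,0],M[0,0]),3),'q',np.round(o['q'],3))
E
python3 - <<'E'
from h import *
st();tilt()
shot('s13.png')
shot('t13.png','top',(225,212,370,320),5)
E
```

```text
t 18.0 pos [0.4786 0.0701 0.1828] rot [2.885 1.224 0.089] F [0.1 0.6 0.7] op 0.0343
tilt [0.0547 0.0159] psi 0.803 q [-0.02  -0.33   1.993  0.017  1.424  0.746]
```

View pics/s13.png

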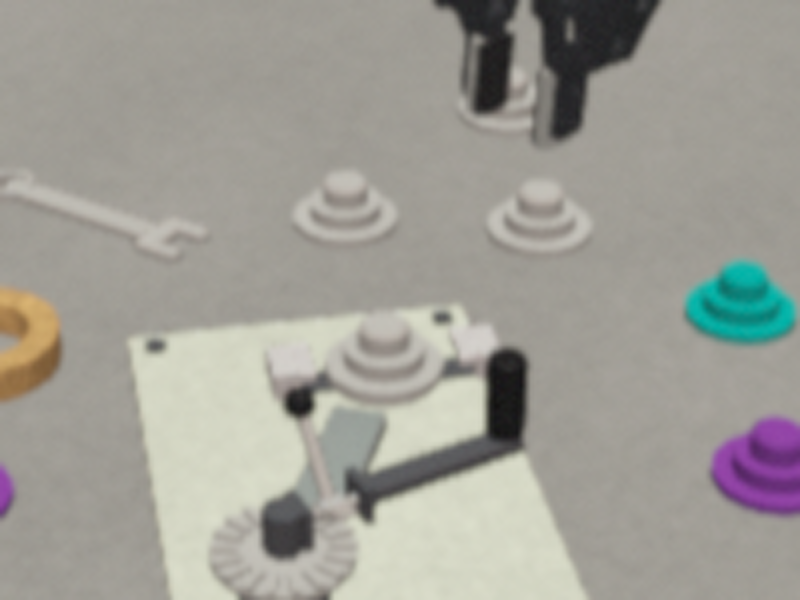

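View pics/t13.png

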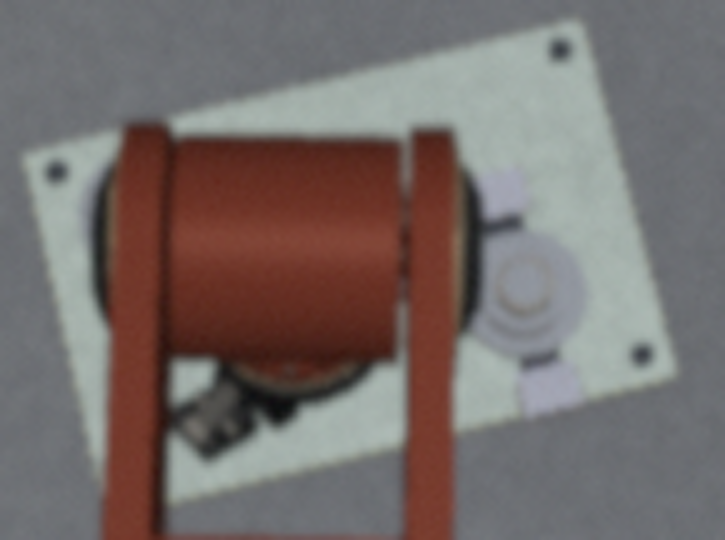

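Run:
```python
from h import *
o=st();p=ctrl.get_image('side');C=cloud(p);tp=np.array(o['tool_pos'])
D=C-tp;m=(p['range_z']>0)&(np.linalg.norm(D[...,:2],axis=-1)<.05)&(D[...,2]>-.02)&(D[...,2]<.1)
M=R.from_rotvec(o['tool_rot']).as_matrix();T=D[m]@M
for s in(1,-1):
    q=T[T[:,1]*s>0.005];print(s,len(q),'tip z tool',np.sort(q[:,2])[-12:].round(4));t=q[q[:,2]>q[:,2].max()-.012];print('x',t[:,0].min().round(4),t[:,0].max().round(4),'y',t[:,1].min().round(4),t[:,1].max().round(4))
```

```text
t 18.1 pos [0.4772 0.0702 0.1802] rot [2.887 1.226 0.082] F [-0.5 -0.5  0.3] op 0.0346
1 541 tip z tool [-0.0306 -0.0305 -0.0305 -0.0299 -0.0299 -0.0299 -0.0297 -0.0297 -0.0289
 -0.0289 -0.0288 -0.0287]
x -0.0115 0.0113 y 0.0168 0.03
-1 559 tip z tool [-0.0322 -0.0314 -0.0312 -0.0308 -0.0308 -0.0305 -0.0302 -0.0301 -0.0292
 -0.0292 -0.0284 -0.0277]
x -0.0096 0.0118 y -0.0292 -0.0155
```

Run:
```python
from h import *
tilt();st()
plan([((.5405,-.0303,.1),YAW,6)])
```

```text
tilt [0.048  0.0166] psi 0.804 q [-0.02  -0.327  1.997  0.018  1.424  0.746]
t 18.15 pos [0.4766 0.0703 0.1792] rot [2.887 1.227 0.079] F [-0.4  0.1 -0.8] op 0.0338
0 [-0.0047, 0.0193, 0.0132, np.float64(0.094)]
1 [-0.0028, 0.0197, 0.0132, np.float64(0.094)]
2 [-0.001, 0.0198, 0.0132, np.float64(0.094)]
3 [0.0009, 0.0198, 0.0132, np.float64(0.094)]
4 [0.0028, 0.0197, 0.0132, np.float64(0.094)]
5 [0.0046, 0.0193, 0.0132, np.float64(0.094)]
```

```bash
cat >> h.py <<'E'
def plan(way,o=None,step=.055):
    o=o or ctrl.get_obs();M=R.from_rotvec(o['tool_rot']).as_matrix();p=np.array(o['tool_pos']);psi=np.arctan2(M[1,0],M[0,0])
    k=0
    for t,ps,n in way:
        t=np.array(t,float);d=t-p;dp=(ps-psi+np.pi)%(2*np.pi)-np.pi
        n=n or int(max(1,np.ceil(np.linalg.norm(d)/step),np.ceil(abs(dp)/.17)))
        for i in range(n):
            v=M.T@(d/n);print(k,np.round(v,4).tolist(),round(float(-dp/n),3));k+=1
            M=M@R.from_euler('z',-dp/n).as_matrix()
        p=t;psi=ps
E
python3 - <<'E'
from h import *
plan([((.5405,-.0303,.1),YAW,7)])
E
```

```text
0 [-0.0045, 0.0163, 0.0115] 0.081
1 [-0.0032, 0.0166, 0.0115] 0.081
2 [-0.0018, 0.0168, 0.0115] 0.081
3 [-0.0005, 0.0169, 0.0115] 0.081
4 [0.0009, 0.0169, 0.0115] 0.081
5 [0.0022, 0.0167, 0.0115] 0.081
6 [0.0036, 0.0165, 0.0115] 0.081
```

>>> {"name": "apply_moves", "arguments": {"deltas": [[-0.0045,0.0165,0.0115,0.081,0.06],[-0.003,0.0165,0.0115,0.081,0.06],[-0.002,0.017,0.0115,0.081,0.06],[-0.0005,0.017,0.0115,0.081,0.06],[0.001,0.017,0.0115,0.081,0.06],[0.002,0.0165,0.0115,0.081,0.06],[0.0035,0.0165,0.0115,0.081,0.06],[0,0,0,0,0.06]]}}

```text
t: 19.15
tool_pos: [0.532, -0.033, 0.0813]
tool_rot: [-3.107, -0.337, -0.042]
contact_force: [0.3, 0.3, 1.4]
opening: 0.0454
```

Run:
```python
from h import *
tilt();st()
shot('s14.png')
plan([((.541,-.0303,.004),YAW,5)])
```

```text
tilt [0.0248 0.0184] psi 0.216 q [-0.215 -0.076  1.952  0.025  1.246  1.132]
t 19.15 pos [ 0.532  -0.033   0.0813] rot [-3.107 -0.337 -0.042] F [0.3 0.3 1.4] op 0.0454
0 [0.0014, 0.0001, 0.0156] -0.004
1 [0.0014, 0.0001, 0.0156] -0.004
2 [0.0014, 0.0001, 0.0156] -0.004
3 [0.0014, 0.0001, 0.0156] -0.004
4 [0.0014, 0.0001, 0.0156] -0.004
```

View pics/s14.png

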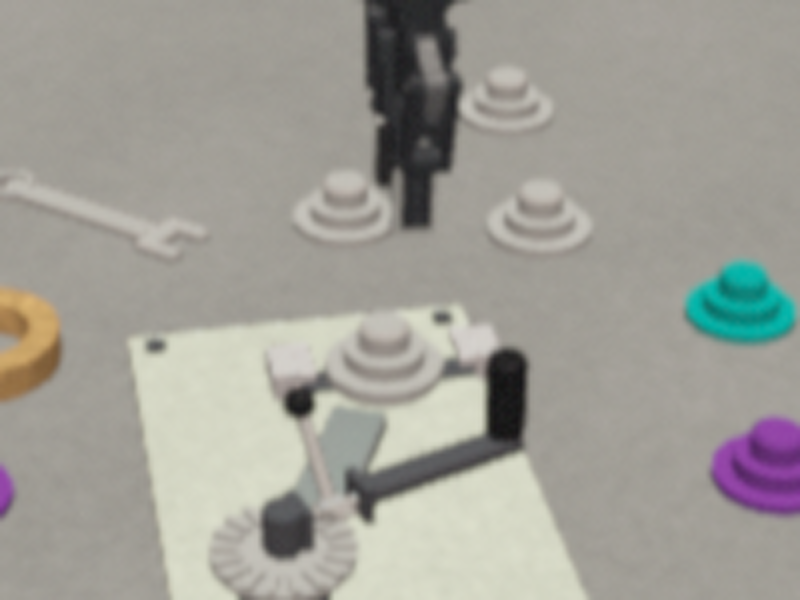

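>>> {"name": "apply_moves", "arguments": {"deltas": [[0.002,0,0.012,0,0.06],[0.002,0,0.012,0,0.06],[0.001,0,0.012,0,0.06],[0.001,0,0.01,0,0.06],[0.001,0,0.006,0,0.06],[0,0,0.003,0,0.06],[0,0,0,0,0.06],[0,0,0,0,0.06]]}}

```text
t: 20.2
tool_pos: [0.5404, -0.0282, 0.0235]
tool_rot: [-3.107, -0.345, -0.043]
contact_force: [-0.0, -0.2, 0.5]
opening: 0.0449
```

Run:
```python
from h import *
tilt();st()
p=shot('s15.png',a=(280,210,380,285),f=8)
plan([((.541,-.0303,.004),YAW,3)])
o=ctrl.get_obs();C=cloud(p);tp=np.array(o['tool_pos'])
D=C-tp;m=(p['range_z']>0)&(np.linalg.norm(D[...,:2],axis=-1)<.05)&(C[...,2]>.046)&(D[...,2]<.1)
M=R.from_rotvec(o['tool_rot']).as_matrix();T=D[m]@M
for s in(1,-1):
    q=T[T[:,1]*s>0.005];print(s,len(q),'tip z tool',np.sort(q[:,2])[-12:].round(4));t=q[q[:,2]>q[:,2].max()-.012];print('x',t[:,0].min().round(4),t[:,0].max().round(4),'y',t[:,1].min().round(4),t[:,1].max().round(4))
```

```text
tilt [0.0257 0.0186] psi 0.221 q [-0.203  0.021  1.965  0.026  1.135  1.136]
t 20.2 pos [ 0.5404 -0.0282  0.0235] rot [-3.107 -0.345 -0.043] F [-0.  -0.2  0.5] op 0.0449
0 [-0.0001, 0.0008, 0.0065] -0.006
1 [-0.0001, 0.0008, 0.0065] -0.006
2 [-0.0002, 0.0008, 0.0065] -0.006
1 96 tip z tool [-0.0364 -0.0362 -0.0358 -0.0356 -0.0348 -0.034  -0.0337 -0.0331 -0.0329
 -0.0316 -0.0315 -0.0309]
x 0.003 0.0118 y 0.0213 0.028
-1 237 tip z tool [-0.0318 -0.0316 -0.0316 -0.0316 -0.0314 -0.0313 -0.0309 -0.0308 -0.03
 -0.0293 -0.0292 -0.0289]
x -0.0102 0.0113 y -0.0364 -0.0199
```

View pics/s15.png

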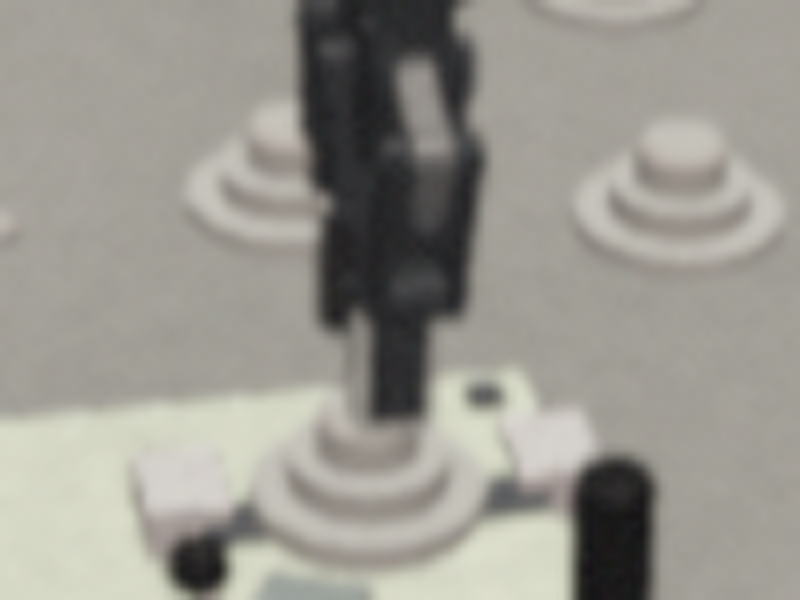

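>>> {"name": "apply_moves", "arguments": {"deltas": [[0,0.001,0.007,0,0.06],[0,0.001,0.007,0,0.06],[0,0,0.004,0,0.06],[0,0,0,0,0.06],[0,0,0,0,-0.6],[0,0,0,0,-1],[0,0,0,0,-1],[0,0,0,0,-1]], "grip_force": 60}}

```text
t: 21.25
tool_pos: [0.5418, -0.0301, 0.0049]
tool_rot: [-3.107, -0.345, -0.045]
contact_force: [-0.6, -0.9, -0.7]
opening: 0.0251
```

Run:
```python
from h import *
tilt();st()
p=shot('s15b.png',a=(280,210,380,285),f=8)
```

```text
tilt [0.0268 0.0184] psi 0.221 q [-0.206  0.052  1.969  0.026  1.098  1.132]
t 21.25 pos [ 0.5418 -0.0301  0.0049] rot [-3.107 -0.345 -0.045] F [-0.6 -0.9 -0.7] op 0.0251
```

View pics/s15b.png

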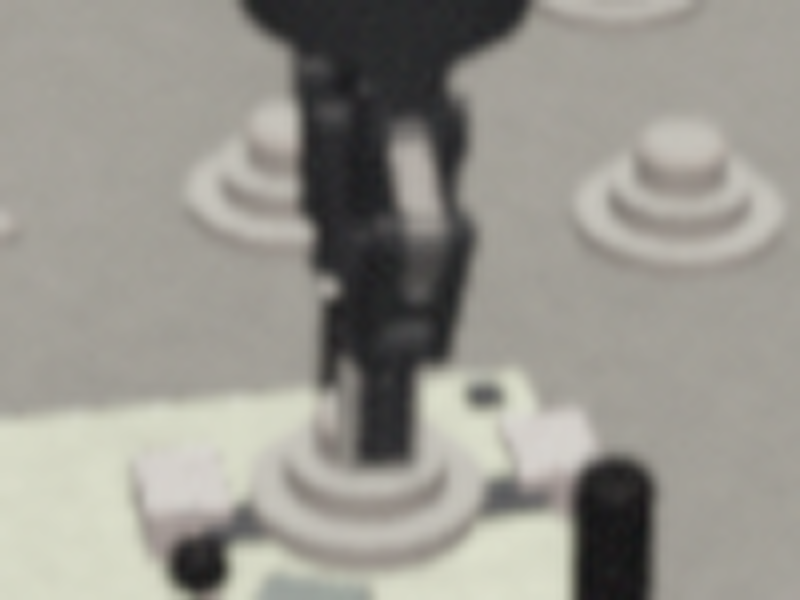

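>>> {"name": "apply_moves", "arguments": {"deltas": [[0,0,0,0,-1],[0,0,0,0,-1],[0,0,-0.004,0,-1],[0,0,-0.006,0,-1],[0,0,-0.01,0,-1],[0,0,-0.01,0,-1],[0,0,-0.01,0,-1],[0,0,0,0,-1]]}}

```text
t: 22.3
tool_pos: [0.5406, -0.0309, 0.0479]
tool_rot: [-3.107, -0.345, -0.046]
contact_force: [-0.3, -0.6, -2.1]
opening: 0.025
```

Run:
```python
from h import *
tilt();st()
p=shot('s16.png',a=(280,210,380,285),f=8)
```

```text
tilt [0.0273 0.0182] psi 0.221 q [-0.208 -0.015  1.954  0.025  1.179  1.132]
t 22.3 pos [ 0.5406 -0.0309  0.0479] rot [-3.107 -0.345 -0.046] F [-0.3 -0.6 -2.1] op 0.025
```

View pics/s16.png

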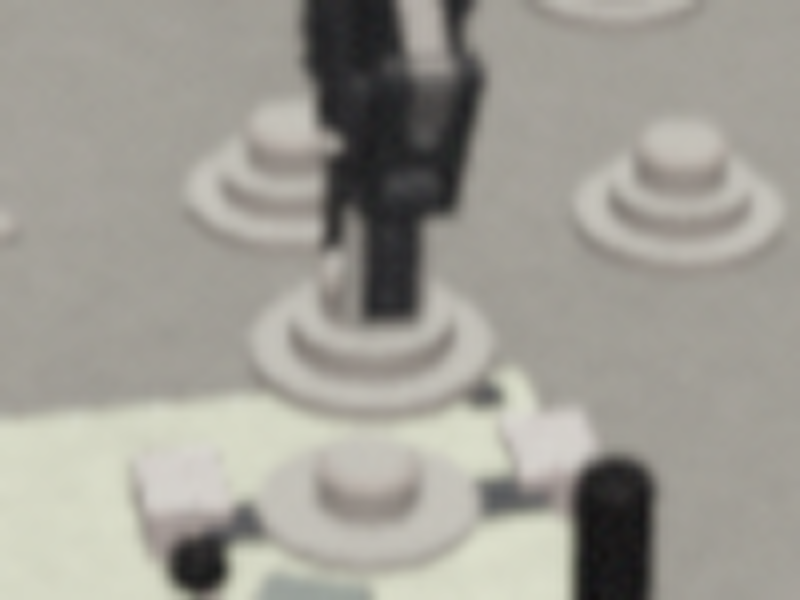

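Run:
```python
from h import *
plan([((.5406,-.0309,.145),.221,4),((.495,.400,.145),.221,12)])
```

```text
0 [0.0008, -0.0003, -0.0244] -0.0
1 [0.0008, -0.0003, -0.0244] -0.0
2 [0.0008, -0.0003, -0.0244] -0.0
3 [0.0008, -0.0003, -0.0244] -0.0
4 [0.0042, -0.0359, 0.0006] -0.0
5 [0.0042, -0.0359, 0.0006] -0.0
6 [0.0042, -0.0359, 0.0006] -0.0
7 [0.0042, -0.0359, 0.0006] -0.0
8 [0.0042, -0.0359, 0.0006] -0.0
9 [0.0042, -0.0359, 0.0006] -0.0
10 [0.0042, -0.0359, 0.0006] -0.0
11 [0.0042, -0.0359, 0.0006] -0.0
12 [0.0042, -0.0359, 0.0006] -0.0
13 [0.0042, -0.0359, 0.0006] -0.0
14 [0.0042, -0.0359, 0.0006] -0.0
15 [0.0042, -0.0359, 0.0006] -0.0
```

>>> {"name": "apply_moves", "arguments": {"deltas": [[0.001,0,-0.024,0,-1],[0.001,0,-0.024,0,-1],[0.001,0,-0.024,0,-1],[0.001,0,-0.024,0,-1],[0.003,-0.02,0,0,-1],[0.004,-0.03,0,0,-1],[0.004,-0.036,0,0,-1],[0.004,-0.036,0,0,-1]]}}

```text
t: 23.35
tool_pos: [0.5242, 0.0954, 0.1405]
tool_rot: [-3.103, -0.338, -0.025]
contact_force: [0.2, 0.9, -1.8]
opening: 0.0249
```

>>> {"name": "apply_moves", "arguments": {"deltas": [[0.004,-0.036,0,0,-1],[0.004,-0.036,0,0,-1],[0.004,-0.036,0,0,-1],[0.004,-0.036,0,0,-1],[0.004,-0.036,0,0,-1],[0.004,-0.036,0,0,-1],[0.004,-0.03,0,0,-1],[0.002,-0.02,0,0,-1]]}}

```text
t: 24.35
tool_pos: [0.4801, 0.3764, 0.13]
tool_rot: [-3.105, -0.348, 0.012]
contact_force: [-0.6, -0.4, -2.2]
opening: 0.025
```

Run:
```python
from h import *
tilt();st()
plan([((.495,.400,.145),.221,3),((.495,.400,.0),.221,6)])
```

```text
tilt [-0.0095  0.0166] psi 0.224 q [0.533 0.071 1.719 0.02  1.352 1.876]
t 24.35 pos [0.4801 0.3764 0.13  ] rot [-3.105 -0.348  0.012] F [-0.6 -0.4 -2.2] op 0.025
0 [0.0065, -0.0067, -0.0049] 0.001
1 [0.0065, -0.0067, -0.0049] 0.001
2 [0.0065, -0.0067, -0.0049] 0.001
3 [0.0001, 0.0004, 0.0242] -0.0
4 [0.0001, 0.0004, 0.0242] -0.0
5 [0.0001, 0.0004, 0.0242] -0.0
6 [0.0001, 0.0004, 0.0242] -0.0
7 [0.0001, 0.0004, 0.0242] -0.0
8 [0.0001, 0.0004, 0.0242] -0.0
```

>>> {"name": "apply_moves", "arguments": {"deltas": [[0.007,-0.008,0,0,-1],[0.006,-0.007,0.01,0,-1],[0.003,-0.004,0.02,0,-1],[0,0,0.025,0,-1],[0,0,0.025,0,-1],[0,0,0.02,0,-1],[0,0,0.008,0,-1],[0,0,0,0,-1]]}}

```text
t: 25.35
tool_pos: [0.4895, 0.3976, 0.0102]
tool_rot: [-3.11, -0.344, 0.023]
contact_force: [0.7, -0.1, -1.3]
opening: 0.0248
```

Run:
```python
from h import *
tilt();st()
p=shot('s17.png',a=(270,340,420,479),f=5)
```

```text
tilt [-0.0161  0.0109] psi 0.22 q [0.556 0.256 1.728 0.019 1.165 1.899]
t 25.35 pos [0.4895 0.3976 0.0102] rot [-3.11  -0.344  0.023] F [ 0.7 -0.1 -1.3] op 0.0248
```

View pics/s17.png

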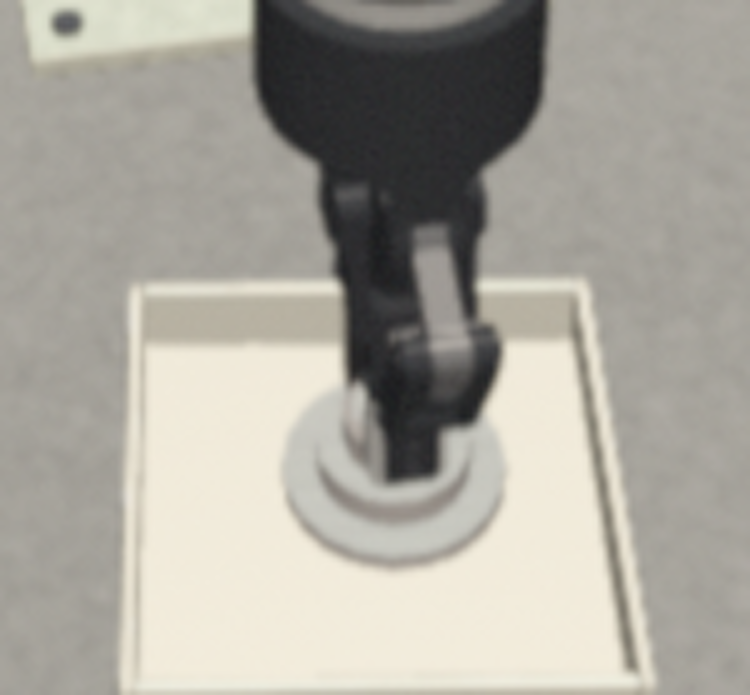

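>>> {"name": "apply_moves", "arguments": {"deltas": [[0,0,0.006,0,-1],[0,0,0.005,0,-1],[0,0,0.003,0,-1],[0,0,0.001,0,-1],[0,0,0,0,-0.2],[0,0,0,0,0.06],[0,0,0,0,0.06],[0,0,0,0,0.06]]}}

```text
t: 26.4
tool_pos: [0.4927, 0.4002, -0.0004]
tool_rot: [-3.106, -0.344, 0.01]
contact_force: [0.5, -0.2, 0.8]
opening: 0.0453
```

Run:
```python
from h import *
tilt();st()
```

```text
tilt [-0.0081  0.0158] psi 0.221 q [0.556 0.273 1.728 0.019 1.139 1.898]
t 26.4 pos [ 4.927e-01  4.002e-01 -4.000e-04] rot [-3.106 -0.344  0.01 ] F [ 0.5 -0.2  0.8] op 0.0453
```

>>> {"name": "apply_moves", "arguments": {"deltas": [[0,0,-0.01,0,0.06],[0,0,-0.02,0,0.06],[0,0,-0.03,0,0.06],[0,0,-0.03,0,0.06],[0,0,-0.03,0,0.06],[0,0,-0.02,0,0.06],[0,0,0,0,0.06],[0,0,0,0,0.06]]}}

```text
t: 27.4
tool_pos: [0.495, 0.3985, 0.152]
tool_rot: [-3.103, -0.344, 0.001]
contact_force: [0.4, 0.0, -0.2]
opening: 0.045
```

Run:
```python
from h import *
tilt();st()
p=ctrl.get_image('side');save(p,'s18.png')
t=ctrl.get_image('top');save(t,'t18.png')
C=cloud(t);ok=t['range_z']>0
for n,pt in dict(f1=(.573,-.213),f2=(.454,-.207),f3=(.473,-.366)).items():
    m=ok&(np.hypot(C[...,0]-pt[0],C[...,1]-pt[1])<.045)&(C[...,2]>.024)&(C[...,2]<.035);print(n,C[m].mean(0).round(4),m.sum())
m=ok&(np.hypot(C[...,0]-.541,C[...,1]+.03)<.02)&(C[...,2]>.024)&(C[...,2]<.035);print('spigot',C[m].mean(0).round(4),m.sum())
print([(np.round(d['uv'],1).tolist(),round(d['confidence'],2)) for d in ctrl.spot_point(t,'fresh1_mid')])
```

```text
tilt [-0.0026  0.0192] psi 0.221 q [0.552 0.105 1.644 0.018 1.384 1.899]
t 27.4 pos [0.495  0.3985 0.152 ] rot [-3.103e+00 -3.440e-01  1.000e-03] F [ 0.4  0.  -0.2] op 0.045
f1 [ 0.6141 -0.2091  0.0289] 20
f2 [ 0.4545 -0.2081  0.0292] 92
f3 [ 0.4737 -0.3674  0.0293] 99
spigot [ 0.5407 -0.0308  0.0282] 85
[([398.6, 233.9], 0.84)]
```

View pics/s18.png

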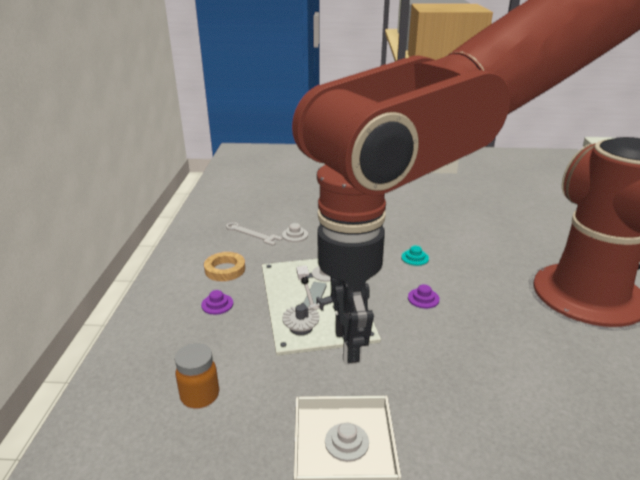

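View pics/t18.png

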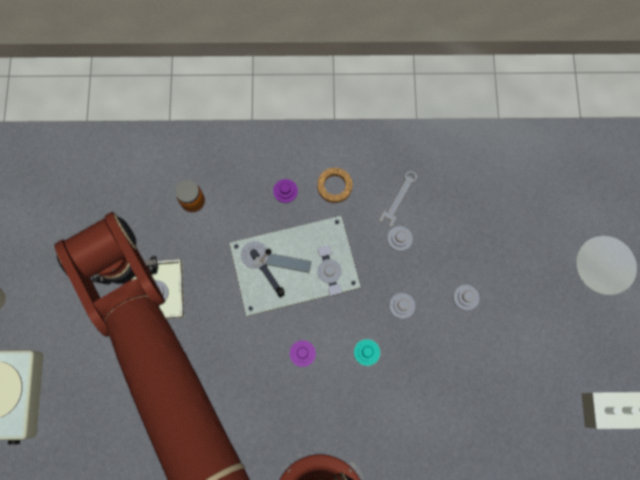

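Run:
```python
from h import *
t=ctrl.get_image('top');C=cloud(t);ok=t['range_z']>0
m=ok&(np.hypot(C[...,0]-.622,C[...,1]+.205)<.03)&(C[...,2]>.024)&(C[...,2]<.035);print('f1',C[m].mean(0).round(4),m.sum())
plan([((.4545,-.2081,.12),.221,15)])
```

```text
f1 [ 0.6247 -0.2097  0.029 ] 91
0 [-0.0115, 0.0389, 0.0013] -0.0
1 [-0.0115, 0.0389, 0.0013] -0.0
2 [-0.0115, 0.0389, 0.0013] -0.0
3 [-0.0115, 0.0389, 0.0013] -0.0
4 [-0.0115, 0.0389, 0.0013] -0.0
5 [-0.0115, 0.0389, 0.0013] -0.0
6 [-0.0115, 0.0389, 0.0013] -0.0
7 [-0.0115, 0.0389, 0.0013] -0.0
8 [-0.0115, 0.0389, 0.0013] -0.0
9 [-0.0115, 0.0389, 0.0013] -0.0
10 [-0.0115, 0.0389, 0.0013] -0.0
11 [-0.0115, 0.0389, 0.0013] -0.0
12 [-0.0115, 0.0389, 0.0013] -0.0
13 [-0.0115, 0.0389, 0.0013] -0.0
14 [-0.0115, 0.0389, 0.0013] -0.0
```

>>> {"name": "apply_moves", "arguments": {"deltas": [[-0.006,0.02,0,0,0.06],[-0.01,0.035,0,0,0.06],[-0.0115,0.039,0,0,0.06],[-0.0115,0.039,0,0,0.06],[-0.0115,0.039,0,0,0.06],[-0.0115,0.039,0,0,0.06],[-0.0115,0.039,0,0,0.06],[-0.0115,0.039,0,0,0.06]]}}

```text
t: 28.6
tool_pos: [0.4689, 0.083, 0.1398]
tool_rot: [-3.109, -0.348, 0.018]
contact_force: [1.3, 0.1, 0.5]
opening: 0.0454
```

>>> {"name": "apply_moves", "arguments": {"deltas": [[-0.0115,0.039,0,0,0.06],[-0.0115,0.039,0,0,0.06],[-0.0115,0.039,0,0,0.06],[-0.0115,0.039,0,0,0.06],[-0.0115,0.039,0.0,0,0.06],[-0.0115,0.035,0.0,0,0.06],[-0.006,0.02,0,0,0.06],[0,0,0,0,0.06]]}}

```text
t: 29.6
tool_pos: [0.4392, -0.1916, 0.1314]
tool_rot: [-3.109, -0.333, 0.03]
contact_force: [-0.6, 0.4, 0.2]
opening: 0.0454
```

Run:
```python
from h import *
tilt();st()
plan([((.4545,-.2081,.05),.221,4),((.4545,-.2081,-.011),.221,4)])
```

```text
tilt [-0.0207  0.0125] psi 0.214 q [-5.660e-01 -2.320e-01  2.002e+00 -1.000e-03  1.397e+00  7.910e-01]
t 29.6 pos [ 0.4392 -0.1916  0.1314] rot [-3.109 -0.333  0.03 ] F [-0.6  0.4  0.2] op 0.0454
0 [0.0032, 0.0052, 0.0202] -0.002
1 [0.0032, 0.0052, 0.0202] -0.002
2 [0.0032, 0.0052, 0.0202] -0.002
3 [0.0032, 0.0052, 0.0202] -0.002
4 [0.0003, 0.0003, 0.0152] -0.0
5 [0.0003, 0.0003, 0.0152] -0.0
6 [0.0003, 0.0003, 0.0152] -0.0
7 [0.0003, 0.0003, 0.0152] -0.0
```

>>> {"name": "apply_moves", "arguments": {"deltas": [[0.003,0.005,0.018,0,0.06],[0.003,0.005,0.02,0,0.06],[0.003,0.005,0.02,0,0.06],[0.002,0.004,0.018,0,0.06],[0,0,0.012,0,0.06],[0,0,0.005,0,0.06],[0,0,0,0,0.06],[0,0,0,0,0.06]]}}

```text
t: 30.6
tool_pos: [0.4497, -0.2011, 0.0283]
tool_rot: [-3.103, -0.342, 0.037]
contact_force: [0.4, 0.1, 0.4]
opening: 0.0451
```

Run:
```python
from h import *
tilt();st()
plan([((.4545,-.2081,-.011),.221,4)])
```

```text
tilt [-0.0257  0.0165] psi 0.22 q [-0.572 -0.063  2.038 -0.     1.197  0.78 ]
t 30.6 pos [ 0.4497 -0.2011  0.0283] rot [-3.103 -0.342  0.037] F [0.4 0.1 0.4] op 0.0451
0 [0.001, 0.0022, 0.0098] -0.0
1 [0.001, 0.0022, 0.0098] -0.0
2 [0.001, 0.0022, 0.0098] -0.0
3 [0.001, 0.0022, 0.0098] -0.0
```

>>> {"name": "apply_moves", "arguments": {"deltas": [[0.002,0.004,0.004,0,0.06],[0.002,0.004,0.008,0,0.06],[0,0.001,0.01,0,0.06],[0,0,0.009,0,0.06],[0,0,0.004,0,0.06],[0,0,0.002,0,0.06],[0,0,0,0,0.06],[0,0,0,0,0.06]]}}

```text
t: 31.6
tool_pos: [0.4558, -0.2096, -0.0105]
tool_rot: [-3.105, -0.341, 0.035]
contact_force: [0.3, -0.4, 0.2]
opening: 0.0455
```

Run:
```python
from h import *
tilt();st()
plan([((.4545,-.2081,-.011),.221,1)])
p=shot('s19.png',a=(310,180,410,255),f=8)
```

```text
tilt [-0.024   0.0153] psi 0.219 q [-0.579  0.02   2.032 -0.     1.118  0.773]
t 31.6 pos [ 0.4558 -0.2096 -0.0105] rot [-3.105 -0.341  0.035] F [ 0.3 -0.4  0.2] op 0.0455
0 [-0.0009, -0.0017, 0.0006] -0.002
```

View pics/s19.png

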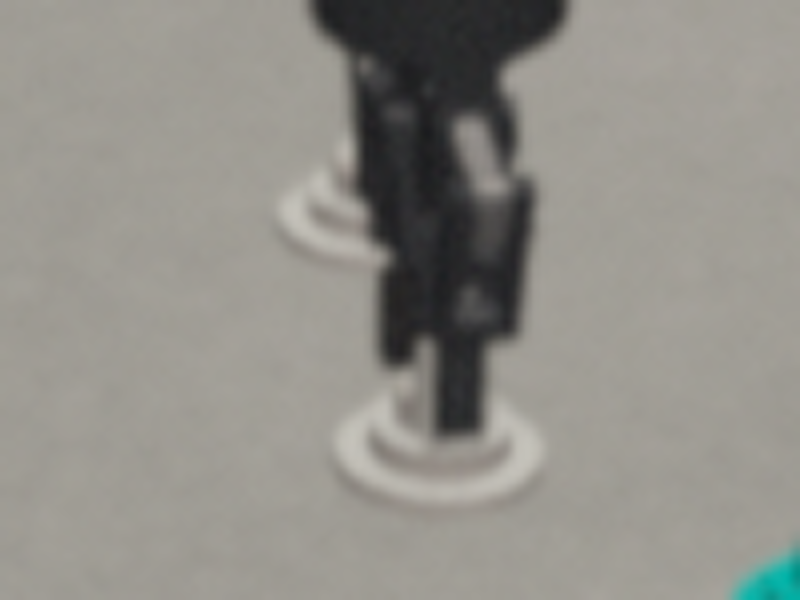

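>>> {"name": "apply_moves", "arguments": {"deltas": [[0,-0.001,0,0,0.06],[0,0,0,0,-1],[0,0,0,0,-1],[0,0,0,0,-1],[0,0,-0.004,0,-1],[0,0,-0.01,0,-1],[0,0,-0.015,0,-1],[0,0,-0.015,0,-1]]}}

```text
t: 32.65
tool_pos: [0.4558, -0.2086, 0.0353]
tool_rot: [-3.103, -0.341, 0.037]
contact_force: [0.3, -0.4, -1.2]
opening: 0.0247
```

Run:
```python
from h import *
tilt();st()
p=shot('s20.png',a=(310,180,410,255),f=8)
plan([((.4563,-.2092,.10),.225,3),((.5407,-.0308,.10),.238,8)])
```

```text
tilt [-0.0257  0.0166] psi 0.219 q [-0.578 -0.052  2.014 -0.     1.21   0.774]
t 32.65 pos [ 0.4558 -0.2086  0.0353] rot [-3.103 -0.341  0.037] F [ 0.3 -0.4 -1.2] op 0.0247
0 [-0.0007, -0.0006, -0.0207] -0.002
1 [-0.0007, -0.0006, -0.0207] -0.002
2 [-0.0007, -0.0006, -0.0207] -0.002
3 [0.0153, -0.0194, 0.0001] -0.002
4 [0.0153, -0.0194, 0.0001] -0.002
5 [0.0153, -0.0193, 0.0001] -0.002
6 [0.0154, -0.0193, 0.0001] -0.002
7 [0.0154, -0.0193, 0.0001] -0.002
8 [0.0154, -0.0193, 0.0001] -0.002
9 [0.0154, -0.0192, 0.0001] -0.002
10 [0.0155, -0.0192, 0.0001] -0.002
```

View pics/s20.png

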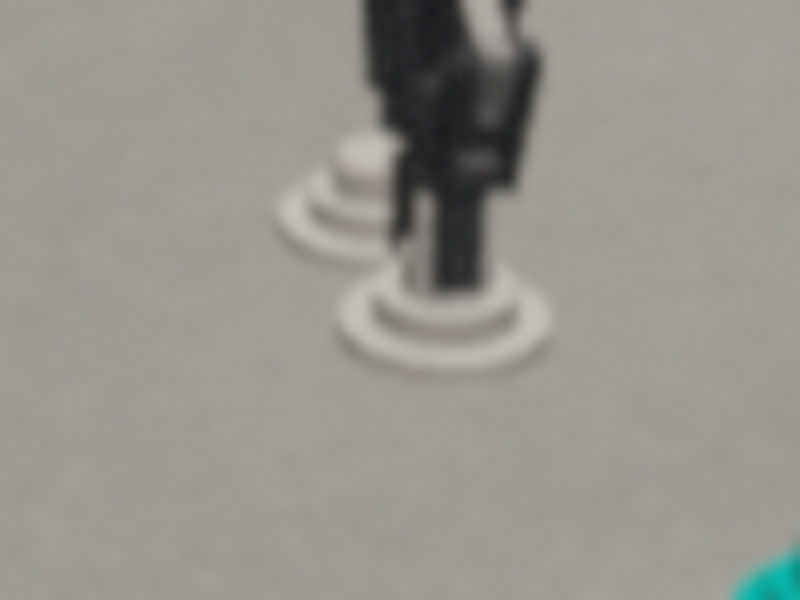

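>>> {"name": "apply_moves", "arguments": {"deltas": [[0,0,-0.02,0,-1],[0.005,-0.006,-0.015,0,-1],[0.015,-0.018,0,0,-1],[0.018,-0.024,0,0,-1],[0.02,-0.026,0,0,-1],[0.02,-0.026,0,0,-1],[0.02,-0.026,0,0,-1],[0.015,-0.018,0,0,-1]]}}

```text
t: 33.7
tool_pos: [0.5417, -0.0395, 0.0802]
tool_rot: [-3.109, -0.338, 0.022]
contact_force: [0.4, -0.6, -1.5]
opening: 0.0247
```

Run:
```python
from h import *
tilt();st()
plan([((.5407,-.0308,.07),.225,3)])
```

```text
tilt [-0.0156  0.0124] psi 0.216 q [-0.215 -0.021  1.9    0.009  1.28   1.137]
t 33.7 pos [ 0.5417 -0.0395  0.0802] rot [-3.109 -0.338  0.022] F [ 0.4 -0.6 -1.5] op 0.0247
0 [0.0003, -0.0028, 0.0035] -0.003
1 [0.0003, -0.0028, 0.0035] -0.003
2 [0.0004, -0.0028, 0.0035] -0.003
```

>>> {"name": "apply_moves", "arguments": {"deltas": [[0,-0.003,0.005,0,-1],[0,-0.002,0.006,0,-1],[0,0,0.006,0,-1],[0,0,0.005,0,-1],[0,0,0.002,0,-1],[0,0,0,0,-1],[0,0,0,0,-1],[0,0,0,0,-1]]}}

```text
t: 34.7
tool_pos: [0.5393, -0.0345, 0.0548]
tool_rot: [-3.11, -0.337, 0.024]
contact_force: [0.2, -0.1, -1.4]
opening: 0.0251
```

```bash
cat >> h.py <<'E'
def held(p,zb):
    """fit flange circle of held stage from side cloud: flange points between zb and zb+.008, and near TCP"""
    from scipy.optimize import least_squares
    o=ctrl.get_obs();tp=np.array(o['tool_pos']);C=cloud(p);ok=p['range_z']>0
    d=np.hypot(C[...,0]-tp[0],C[...,1]-tp[1]);m=ok&(d<.045)&(d>.024)&(C[...,2]>zb-.003)&(C[...,2]<zb+.009)
    P=C[m];print('flange pts',len(P),P.min(0).round(4),P.max(0).round(4));return P
E
python3 - <<'E'
from h import *
tilt();o=st()
p=shot('s21.png',a=(280,210,380,285),f=8)
plan([((.5407,-.0308,.055),.225,1)])
held(p,o['tool_pos'][2]+.0105)
print(o['tool_pos'][0]-.032,o['tool_pos'][0]+.032)
E
```

```text
tilt [-0.0168  0.0119] psi 0.216 q [-0.206  0.005  1.921  0.009  1.234  1.145]
t 34.7 pos [ 0.5393 -0.0345  0.0548] rot [-3.11  -0.337  0.024] F [ 0.2 -0.1 -1.4] op 0.0251
0 [0.0021, -0.0034, -0.0001] -0.009
flange pts 174 [ 0.507  -0.0573  0.0624] [ 0.5685 -0.0036  0.0718]
0.5073116671373217 0.5713116671373217
```

View pics/s21.png

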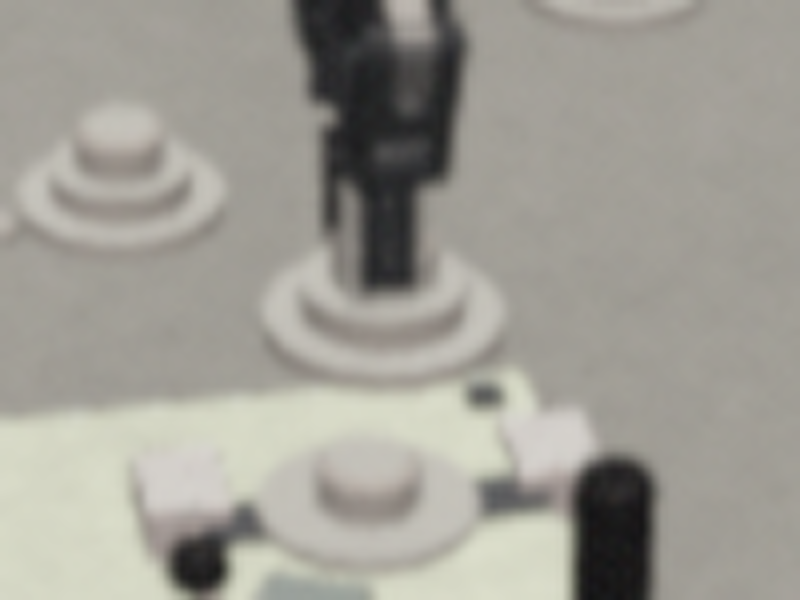

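Run:
```python
from h import *
p=ctrl.get_image('side')
f=lambda P:proj(p,P)
import scipy.optimize as so
print('held x',so.brentq(lambda x:f([x,-.0345,.068])[0]-328.06,.5,.6),'seat x',so.brentq(lambda x:f([x,-.0308,.014])[0]-326.2,.5,.6),'spigot x',so.brentq(lambda x:f([x,-.0308,.026])[0]-(280+369/8),.5,.6))
# y by rows: flange front edge bottom row and seat front edge
for c,y0,z in((.538,-.0345,.0653),(.541,-.0308,.014)): print((f([c,y0+.032 if z>.02 else y0+.030,z])-[280,210])*8)
st()
```

```text
held x 0.536402889616875 seat x 0.5399291867801226 spigot x 0.5401375992018408
[373.05436627 392.48252038]
[360.46519996 561.47741698]
t 34.8 pos [ 0.5393 -0.0345  0.0548] rot [-3.11  -0.337  0.024] F [ 0.6  0.  -1.4] op 0.0251
```

Run:
```python
from h import *
plan([((.5427,-.0307,.055),.225,2),((.5427,-.0307,.022),.225,4)])
```

```text
0 [0.002, -0.0015, -0.0001] -0.004
1 [0.0021, -0.0015, -0.0001] -0.004
2 [0.0001, 0.0001, 0.0082] -0.0
3 [0.0001, 0.0001, 0.0082] -0.0
4 [0.0001, 0.0001, 0.0082] -0.0
5 [0.0001, 0.0001, 0.0082] -0.0
```

>>> {"name": "apply_moves", "arguments": {"deltas": [[0.002,-0.0015,0,0,-1],[0.002,-0.0015,0.003,0,-1],[0,0,0.006,0,-1],[0,0,0.007,0,-1],[0,0,0.005,0,-1],[0,0,0.003,0,-1],[0,0,0,0,-1],[0,0,0,0,-1]]}}

```text
t: 35.8
tool_pos: [0.5421, -0.0299, 0.0286]
tool_rot: [-3.109, -0.338, 0.025]
contact_force: [-0.5, 0.1, -1.2]
opening: 0.0247
```

Run:
```python
from h import *
tilt();st()
p=shot('s22.png',a=(280,210,380,285),f=8)
plan([((.5427,-.0307,.025),.225,1)])
```

```text
tilt [-0.0177  0.0121] psi 0.216 q [-0.197  0.048  1.927  0.009  1.186  1.154]
t 35.8 pos [ 0.5421 -0.0299  0.0286] rot [-3.109 -0.338  0.025] F [-0.5  0.1 -1.2] op 0.0247
0 [0.0005, 0.001, 0.0036] -0.009
```

View pics/s22.png

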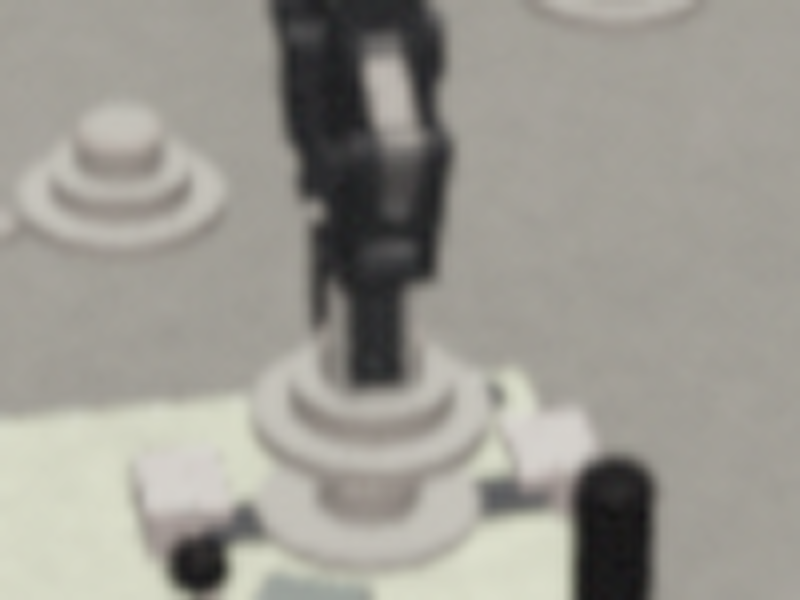

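>>> {"name": "apply_moves", "arguments": {"deltas": [[0.0005,0.0005,0.004,0,-1],[0,0.0005,0.004,0,-1],[0,0,0.004,0,-1],[0,0,0.003,0,-1],[0,0,0.001,0,-1],[0,0,0,0,-1],[0,0,0,0,-1],[0,0,0,0,-1]]}}

```text
t: 36.85
tool_pos: [0.5429, -0.0307, 0.0119]
tool_rot: [-3.11, -0.338, 0.024]
contact_force: [-0.7, -0.9, -1.6]
opening: 0.0251
```

Run:
```python
from h import *
tilt();st()
p=shot('s23.png',a=(280,210,380,285),f=8)
```

```text
tilt [-0.0168  0.0119] psi 0.217 q [-0.198  0.074  1.932  0.009  1.155  1.152]
t 36.85 pos [ 0.5429 -0.0307  0.0119] rot [-3.11  -0.338  0.024] F [-0.7 -0.9 -1.6] op 0.0251
```

View pics/s23.png

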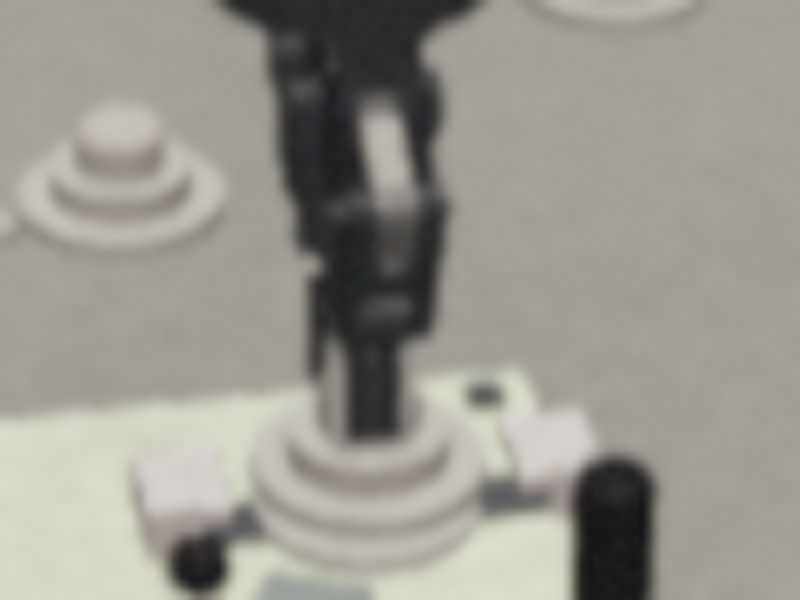

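>>> {"name": "apply_moves", "arguments": {"deltas": [[0,0,0.003,0,-1],[0,0,0.003,0,-1],[0,0,0.002,0,-1],[0,0,0.001,0,-1],[0,0,0,0,-1],[0,0,0,0,0.0],[0,0,0,0,0.06],[0,0,0,0,0.06]]}}

```text
t: 37.9
tool_pos: [0.5438, -0.0309, 0.0047]
tool_rot: [-3.11, -0.338, 0.023]
contact_force: [0.4, -0.2, 0.3]
opening: 0.0451
```

Run:
```python
from h import *
tilt();st()
p=shot('s24.png',a=(280,210,380,285),f=8)
```

```text
tilt [-0.0162  0.0117] psi 0.217 q [-0.198  0.086  1.933  0.009  1.141  1.152]
t 37.9 pos [ 0.5438 -0.0309  0.0047] rot [-3.11  -0.338  0.023] F [ 0.4 -0.2  0.3] op 0.0451
```

View pics/s24.png

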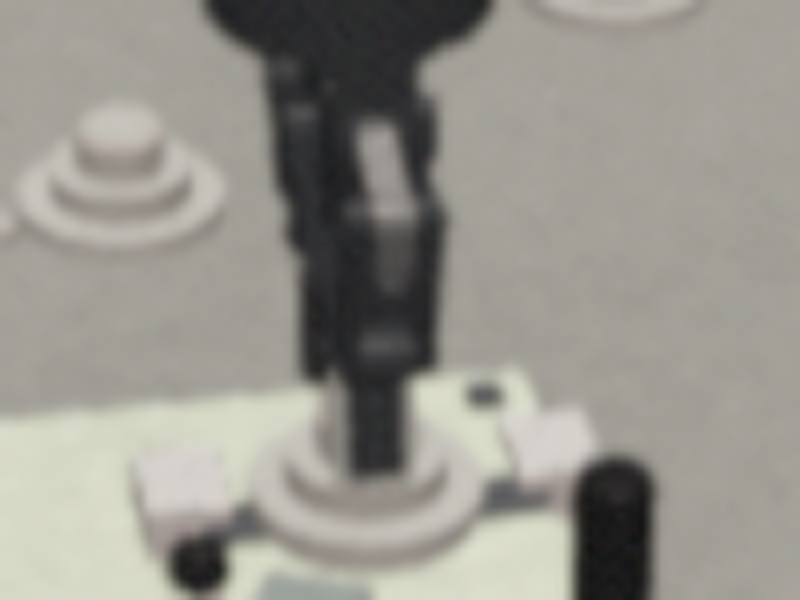

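>>> {"name": "apply_moves", "arguments": {"deltas": [[0,0,-0.01,0,0.06],[0,0,-0.02,0,0.06],[0,0,-0.025,0,0.06],[0,0,-0.025,0,0.06],[0,0,-0.01,0,0.06],[-0.01,0.02,0,0,0.06],[-0.02,0.03,0,0,0.06],[-0.025,0.035,0,0,0.06]]}}

```text
t: 38.95
tool_pos: [0.5103, -0.127, 0.0999]
tool_rot: [-3.11, -0.346, 0.019]
contact_force: [0.5, -0.1, -0.2]
opening: 0.0454
```

Run:
```python
from h import *
tilt();st()
t=ctrl.get_image('top')
shot('t25.png','top',(300,180,500,330),4)
C=cloud(t);ok=t['range_z']>0
for n,pt in dict(f1=(.6247,-.2097),f3=(.473,-.366),seat=(.5407,-.0308)).items():
    z0=.038 if n=='seat' else .024
    m=ok&(np.hypot(C[...,0]-pt[0],C[...,1]-pt[1])<.03)&(C[...,2]>z0)&(C[...,2]<z0+.012);print(n,C[m].mean(0).round(4),m.sum())
plan([((.4737,-.3674,.08),.221,7)])
```

```text
tilt [-0.0137  0.0113] psi 0.222 q [-0.389 -0.085  1.927  0.005  1.317  0.959]
t 38.95 pos [ 0.5103 -0.127   0.0999] rot [-3.11  -0.346  0.019] F [ 0.5 -0.1 -0.2] op 0.0454
f1 [nan nan nan] 0
f3 [ 0.4727 -0.3669  0.0295] 95
seat [ 0.5414 -0.0323  0.0436] 89
0 [-0.0123, 0.0322, 0.0025] -0.001
1 [-0.0123, 0.0322, 0.0025] -0.001
2 [-0.0123, 0.0322, 0.0025] -0.001
3 [-0.0123, 0.0322, 0.0025] -0.001
4 [-0.0123, 0.0322, 0.0025] -0.001
5 [-0.0124, 0.0322, 0.0025] -0.001
6 [-0.0124, 0.0322, 0.0025] -0.001<stdin>:8: RuntimeWarning: Mean of empty slice.
  ret = um.true_divide(
```

View pics/t25.png

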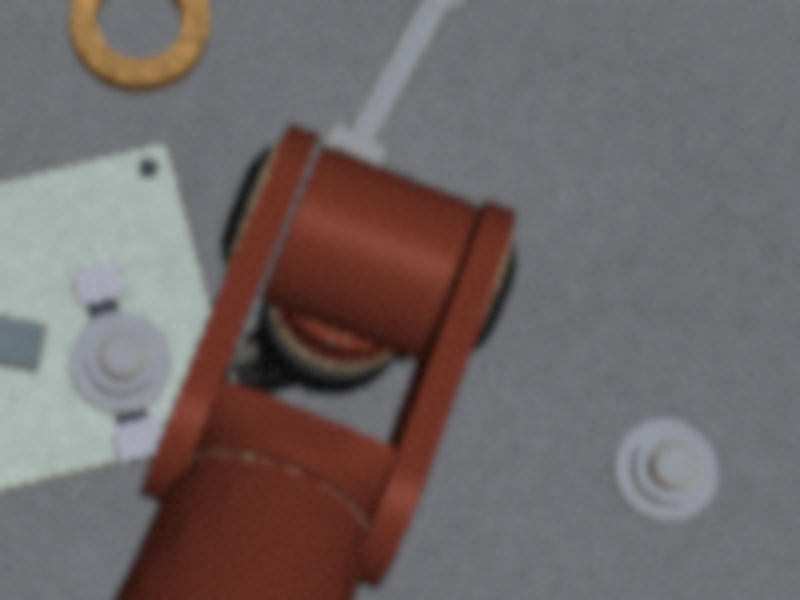

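>>> {"name": "apply_moves", "arguments": {"deltas": [[-0.012,0.032,0.002,0,0.06],[-0.012,0.033,0.002,0,0.06],[-0.012,0.033,0.002,0,0.06],[-0.012,0.033,0.002,0,0.06],[-0.012,0.033,0.002,0,0.06],[-0.012,0.028,0.002,0,0.06],[-0.008,0.016,0.002,0,0.06],[0,0,0,0,0.06]]}}

```text
t: 40.05
tool_pos: [0.4764, -0.3506, 0.0807]
tool_rot: [-3.105, -0.341, 0.021]
contact_force: [-0.5, 0.5, 1.2]
opening: 0.0455
```

Run:
```python
from h import *
tilt();st()
plan([((.473,-.367,.04),.221,2),((.473,-.367,-.011),.221,3)])
```

```text
tilt [-0.0152  0.0163] psi 0.219 q [-7.610e-01  9.500e-02  1.780e+00  1.000e-03  1.288e+00  5.910e-01]
t 40.05 pos [ 0.4764 -0.3506  0.0807] rot [-3.105 -0.341  0.021] F [-0.5  0.5  1.2] op 0.0455
0 [-0.0032, 0.008, 0.0202] -0.001
1 [-0.0032, 0.008, 0.0202] -0.001
2 [0.0002, 0.0003, 0.017] -0.0
3 [0.0002, 0.0003, 0.017] -0.0
4 [0.0002, 0.0003, 0.017] -0.0
```

>>> {"name": "apply_moves", "arguments": {"deltas": [[-0.002,0.006,0.008,0,0.06],[-0.002,0.006,0.012,0,0.06],[-0.002,0.003,0.012,0,0.06],[0,0,0.01,0,0.06],[0,0,0.006,0,0.06],[0,0,0.002,0,0.06],[0,0,0,0,0.06],[0,0,0,0,0.06]]}}

```text
t: 41.05
tool_pos: [0.4734, -0.3629, 0.026]
tool_rot: [-3.102, -0.346, 0.022]
contact_force: [0.1, -0.7, -0.5]
opening: 0.0451
```

Run:
```python
from h import *
tilt();st()
plan([((.473,-.367,-.011),.221,4)])
```

```text
tilt [-0.0162  0.0186] psi 0.222 q [-0.78   0.175  1.794  0.002  1.198  0.568]
t 41.05 pos [ 0.4734 -0.3629  0.026 ] rot [-3.102 -0.346  0.022] F [ 0.1 -0.7 -0.5] op 0.0451
0 [-0.0002, 0.0012, 0.0092] 0.0
1 [-0.0002, 0.0012, 0.0092] 0.0
2 [-0.0002, 0.0012, 0.0092] 0.0
3 [-0.0002, 0.0012, 0.0092] 0.0
```

>>> {"name": "apply_moves", "arguments": {"deltas": [[0,0.003,0.004,0,0.06],[0,0.001,0.009,0,0.06],[0,0,0.01,0,0.06],[0,0,0.008,0,0.06],[0,0,0.004,0,0.06],[0,0,0.0015,0,0.06],[0,0,0,0,0.06],[0,0,0,0,0.06]]}}

```text
t: 42.05
tool_pos: [0.4739, -0.3666, -0.0129]
tool_rot: [-3.102, -0.346, 0.021]
contact_force: [0.4, -0.6, 0.1]
opening: 0.0452
```

Run:
```python
from h import *
tilt();st()
plan([((.473,-.367,-.011),.221,1)])
p=shot('s26.png',a=(310,160,410,235),f=8)
```

```text
tilt [-0.0158  0.0183] psi 0.222 q [-0.783  0.234  1.8    0.002  1.132  0.564]
t 42.05 pos [ 0.4739 -0.3666 -0.0129] rot [-3.102 -0.346  0.021] F [ 0.4 -0.6  0.1] op 0.0452
0 [-0.001, 0.0002, -0.0019] 0.001
```

View pics/s26.png

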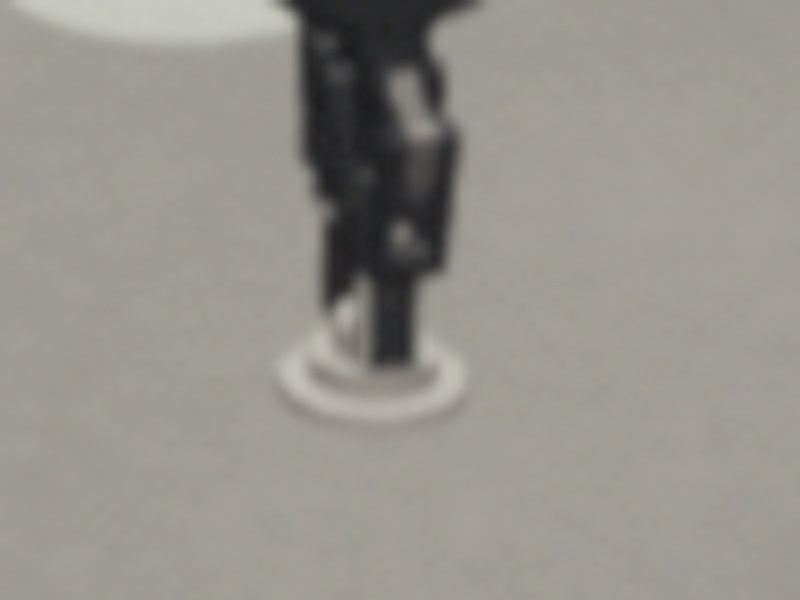

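>>> {"name": "apply_moves", "arguments": {"deltas": [[-0.001,0,-0.002,0,0.06],[0,0,0,0,-1],[0,0,0,0,-1],[0,0,0,0,-1],[0,0,-0.004,0,-1],[0,0,-0.01,0,-1],[0,0,-0.02,0,-1],[0,0,-0.025,0,-1]]}}

```text
t: 43.1
tool_pos: [0.4724, -0.3665, 0.0491]
tool_rot: [-3.099, -0.345, 0.026]
contact_force: [-0.5, -0.3, -1.8]
opening: 0.0249
```

Run:
```python
from h import *
tilt();st()
p=shot('s27.png',a=(310,140,410,215),f=8)
plan([((.473,-.367,.11),.22,2),((.5425,-.032,.11),.225,11)])
```

```text
tilt [-0.0193  0.0217] psi 0.222 q [-0.785  0.151  1.777  0.002  1.243  0.563]
t 43.1 pos [ 0.4724 -0.3665  0.0491] rot [-3.099 -0.345  0.026] F [-0.5 -0.3 -1.8] op 0.0249
0 [-0.0009, -0.0015, -0.0281] 0.001
1 [-0.0009, -0.0015, -0.0281] 0.001
2 [0.0128, -0.0283, 0.0004] -0.0
3 [0.0128, -0.0283, 0.0004] -0.0
4 [0.0128, -0.0283, 0.0004] -0.0
5 [0.0128, -0.0283, 0.0004] -0.0
6 [0.0129, -0.0283, 0.0004] -0.0
7 [0.0129, -0.0283, 0.0004] -0.0
8 [0.0129, -0.0283, 0.0004] -0.0
9 [0.0129, -0.0283, 0.0004] -0.0
10 [0.0129, -0.0283, 0.0004] -0.0
11 [0.0129, -0.0283, 0.0004] -0.0
12 [0.0129, -0.0283, 0.0004] -0.0
```

View pics/s27.png

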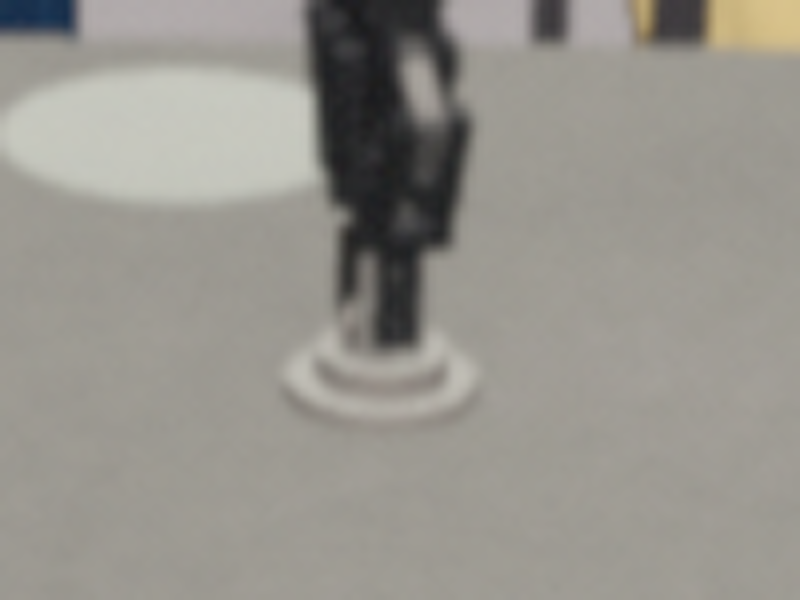

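>>> {"name": "apply_moves", "arguments": {"deltas": [[0,-0.001,-0.022,0,-1],[0.004,-0.01,-0.02,0,-1],[0.009,-0.02,0,0,-1],[0.013,-0.03,0,0,-1],[0.014,-0.033,0,0,-1],[0.014,-0.033,0,0,-1],[0.014,-0.033,0,0,-1],[0.014,-0.033,0,0,-1]]}}

```text
t: 44.15
tool_pos: [0.512, -0.1502, 0.0988]
tool_rot: [-3.102, -0.344, 0.021]
contact_force: [0.2, 0.3, -2.4]
opening: 0.0246
```

>>> {"name": "apply_moves", "arguments": {"deltas": [[0.014,-0.033,0,0,-1],[0.014,-0.033,0,0,-1],[0.012,-0.028,0,0,-1],[0.008,-0.018,0,0,-1],[0.003,-0.006,0,0,-1],[0,0,0,0,-1],[0,0,0,0,-1],[0,0,0,0,-1]]}}

```text
t: 45.15
tool_pos: [0.5284, -0.0096, 0.0936]
tool_rot: [-3.095, -0.356, 0.038]
contact_force: [0.1, -0.7, -1.4]
opening: 0.0249
```

Run:
```python
from h import *
tilt();st()
plan([((.5425,-.032,.055),.225,5)])
```

```text
tilt [-0.0275  0.0233] psi 0.23 q [-0.17  -0.063  1.917  0.019  1.318  1.167]
t 45.15 pos [ 0.5284 -0.0096  0.0936] rot [-3.095 -0.356  0.038] F [ 0.1 -0.7 -1.4] op 0.0249
0 [0.0019, 0.0052, 0.0075] 0.001
1 [0.0019, 0.0052, 0.0075] 0.001
2 [0.0019, 0.0052, 0.0075] 0.001
3 [0.0019, 0.0052, 0.0075] 0.001
4 [0.0019, 0.0052, 0.0075] 0.001
```

>>> {"name": "apply_moves", "arguments": {"deltas": [[0.003,0.006,0.004,0,-1],[0.003,0.007,0.006,0,-1],[0.002,0.006,0.006,0,-1],[0.001,0.004,0.006,0,-1],[0,0,0.004,0,-1],[0,0,0.002,0,-1],[0,0,0,0,-1],[0,0,0,0,-1]]}}

```text
t: 46.15
tool_pos: [0.5424, -0.0321, 0.0622]
tool_rot: [-3.095, -0.353, 0.04]
contact_force: [-0.9, -0.6, -2.4]
opening: 0.0246
```

Run:
```python
from h import *
tilt();st()
p=shot('s28.png',a=(280,210,380,285),f=8)
plan([((.5418,-.031,.05),.225,1)])
```

```text
tilt [-0.0282  0.0234] psi 0.227 q [-0.206  0.012  1.901  0.018  1.261  1.132]
t 46.15 pos [ 0.5424 -0.0321  0.0622] rot [-3.095 -0.353  0.04 ] F [-0.9 -0.6 -2.4] op 0.0246
0 [-0.0, -0.0009, 0.0123] 0.002
```

View pics/s28.png

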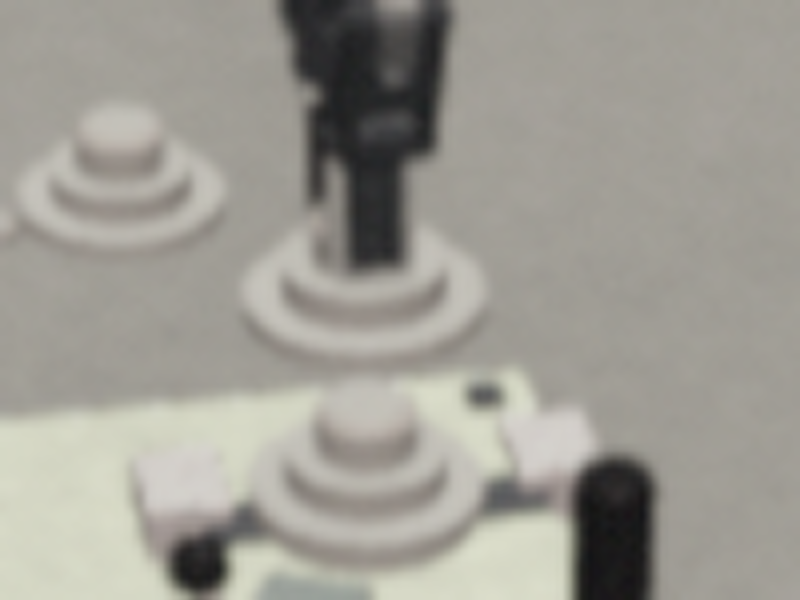

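```bash
cat >> h.py <<'E'
def xat(p,u,y,z):
    from scipy.optimize import brentq
    return brentq(lambda x:proj(p,[x,y,z])[0]-u,.3,.8)
E
python3 - <<'E'
from h import *
p=ctrl.get_image('side')
print('held',xat(p,280+364.5/8,-.0316,.077),'low flange',xat(p,280+368/8,-.0316,.017),'low hub',xat(p,280+369/8,-.0316,.040))
E
```

```text
held 0.5415483458843563 low flange 0.5404057968202787 low hub 0.5402282588697759
```

>>> {"name": "apply_moves", "arguments": {"deltas": [[-0.001,-0.001,0.004,0,-1],[0,-0.0005,0.006,0,-1],[0,0,0.006,0,-1],[0,0,0.005,0,-1],[0,0,0.002,0,-1],[0,0,0,0,-1],[0,0,0,0,-1],[0,0,0,0,-1]]}}

```text
t: 47.25
tool_pos: [0.5403, -0.0302, 0.0378]
tool_rot: [-3.095, -0.353, 0.039]
contact_force: [0.6, -0.1, -1.8]
opening: 0.025
```

Run:
```python
from h import *
tilt();st()
p=shot('s29.png',a=(280,210,380,285),f=8)
plan([((.5413,-.031,.019),.225,4)])
```

```text
tilt [-0.028   0.0233] psi 0.227 q [-0.203  0.039  1.919  0.018  1.216  1.134]
t 47.25 pos [ 0.5403 -0.0302  0.0378] rot [-3.095 -0.353  0.039] F [ 0.6 -0.1 -1.8] op 0.025
0 [0.0003, 0.0004, 0.0047] 0.001
1 [0.0003, 0.0004, 0.0047] 0.001
2 [0.0003, 0.0004, 0.0047] 0.001
3 [0.0003, 0.0004, 0.0047] 0.001
```

View pics/s29.png

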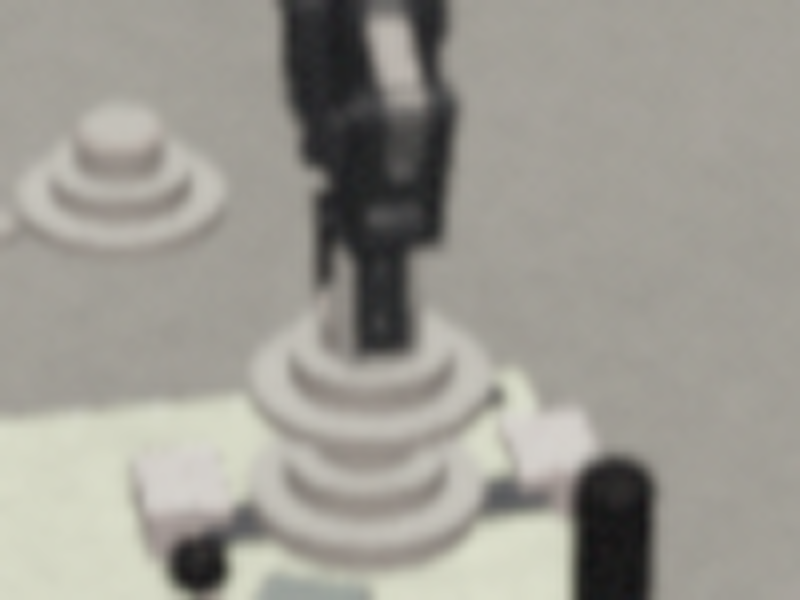

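>>> {"name": "apply_moves", "arguments": {"deltas": [[0.001,0.001,0.002,0,-1],[0,0.0005,0.004,0,-1],[0,0,0.004,0,-1],[0,0,0.003,0,-1],[0,0,0.001,0,-1],[0,0,0,0,-1],[0,0,0,0,-1],[0,0,0,0,-1]]}}

```text
t: 48.3
tool_pos: [0.5414, -0.0312, 0.0229]
tool_rot: [-3.095, -0.353, 0.039]
contact_force: [-0.8, 0.2, -1.1]
opening: 0.0252
```

Run:
```python
from h import *
tilt();st()
p=shot('s30.png',a=(280,210,380,285),f=8)
```

```text
tilt [-0.0277  0.0233] psi 0.227 q [-0.205  0.062  1.923  0.018  1.188  1.132]
t 48.3 pos [ 0.5414 -0.0312  0.0229] rot [-3.095 -0.353  0.039] F [-0.8  0.2 -1.1] op 0.0252
```

View pics/s30.png

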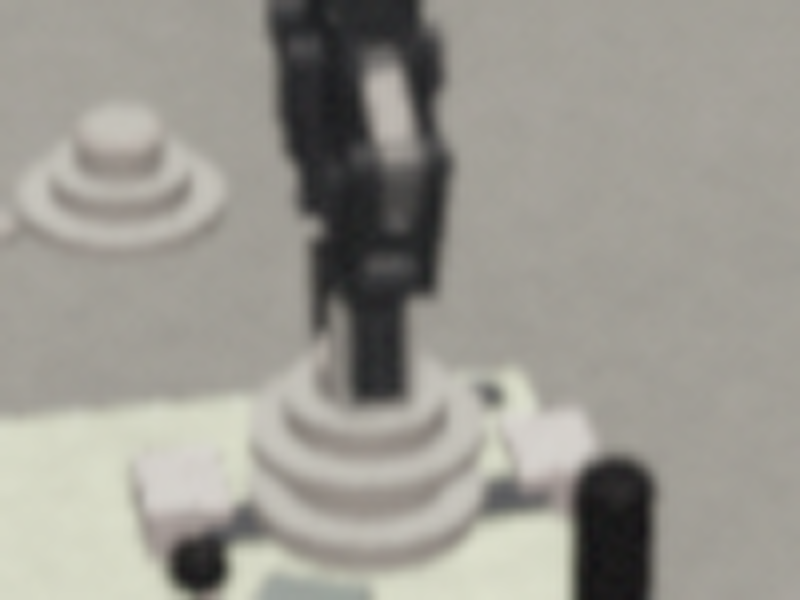

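Engaged. Lower the rest and release, then rise.

>>> {"name": "apply_moves", "arguments": {"deltas": [[0,0,0.002,0,-1],[0,0,0.001,0,-1],[0,0,0.001,0,-1],[0,0,0,0,-1],[0,0,0,0,0.0],[0,0,0,0,0.06],[0,0,0,0,0.06],[0,0,0,0,0.06]]}}

```text
t: 49.35
tool_pos: [0.5427, -0.0313, 0.0208]
tool_rot: [-3.096, -0.353, 0.036]
contact_force: [0.3, -1.0, 0.1]
opening: 0.0454
```

>>> {"name": "apply_moves", "arguments": {"deltas": [[0,0,-0.008,0,0.06],[0,0,-0.015,0,0.06],[0,0,-0.02,0,0.06],[0,0,-0.02,0,0.06],[0,0,-0.01,0,0.06],[0,0,0,0,0.06],[0,0,0,0,0.06],[0,0,0,0,0.06]]}}

```text
t: 50.35
tool_pos: [0.5451, -0.0332, 0.0995]
tool_rot: [-3.097, -0.353, 0.032]
contact_force: [0.4, 0.2, -0.2]
opening: 0.045
```

Run:
```python
from h import *
tilt();st()
p=shot('s31.png',a=(280,210,380,285),f=8)
C=cloud(p)
m=(p['range_z']>0)&(np.hypot(C[...,0]-.541,C[...,1]+.031)<.02)&(C[...,2]>.05)&(C[...,2]<.07);print('hub',C[m].mean(0).round(4),C[m].max(0).round(4),m.sum())
t=ctrl.get_image('top');shot('t31.png','top',(300,160,460,280),5)
C=cloud(t);ok=t['range_z']>0
m=ok&(np.hypot(C[...,0]-.6247,C[...,1]+.2097)<.03)&(C[...,2]>.024)&(C[...,2]<.036);print('f1',C[m].mean(0).round(4),m.sum())
```

```text
tilt [-0.0234  0.0223] psi 0.227 q [-0.207 -0.029  1.874  0.018  1.324  1.132]
t 50.35 pos [ 0.5451 -0.0332  0.0995] rot [-3.097 -0.353  0.032] F [ 0.4  0.2 -0.2] op 0.045
hub [ 0.5424 -0.028   0.0573] [ 0.5553 -0.0177  0.0616] 108
f1 [ 0.6242 -0.2099  0.0292] 94
```

View pics/s31.png

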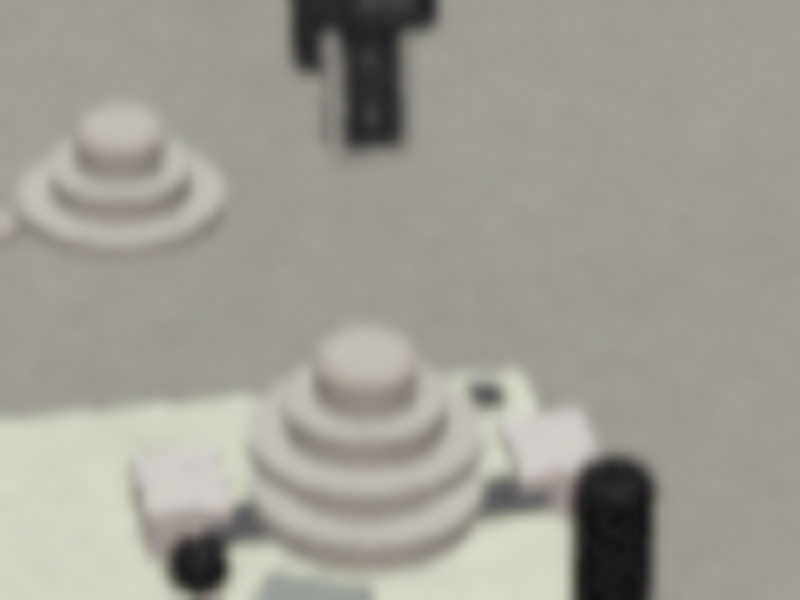

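View pics/t31.png

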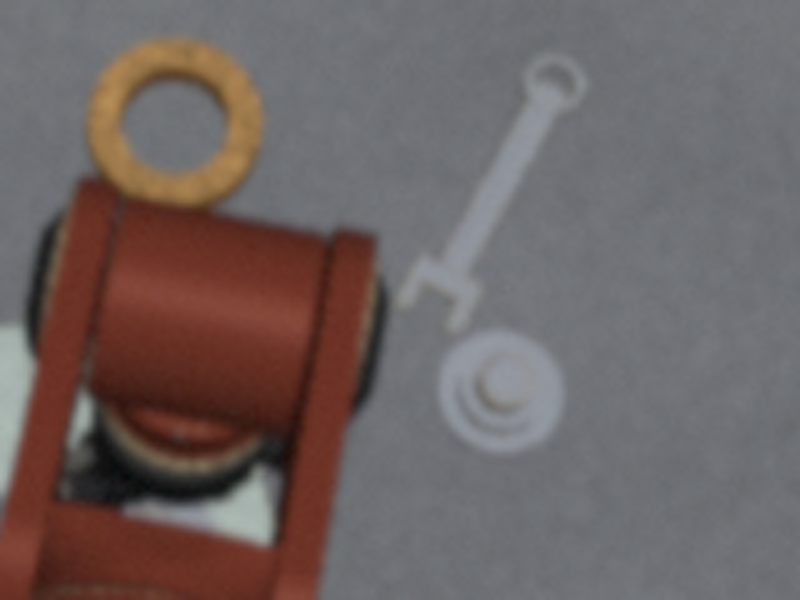

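Run:
```python
from h import *
plan([((.6242,-.2099,.08),.225,6)])
```

```text
0 [0.0063, 0.0317, 0.0023] 0.0
1 [0.0063, 0.0317, 0.0023] 0.0
2 [0.0063, 0.0317, 0.0023] 0.0
3 [0.0063, 0.0317, 0.0023] 0.0
4 [0.0063, 0.0317, 0.0023] 0.0
5 [0.0063, 0.0317, 0.0023] 0.0
```

>>> {"name": "apply_moves", "arguments": {"deltas": [[0.005,0.02,0,0,0.06],[0.007,0.03,0,0,0.06],[0.007,0.034,0.002,0,0.06],[0.007,0.034,0.002,0,0.06],[0.006,0.028,0.002,0,0.06],[0.004,0.02,0.002,0,0.06],[0.001,0.006,0,0,0.06],[0,0,0,0,0.06]]}}

```text
t: 51.5
tool_pos: [0.6234, -0.2038, 0.0835]
tool_rot: [-3.097, -0.351, 0.034]
contact_force: [1.2, 0.4, -0.0]
opening: 0.0454
```

Run:
```python
from h import *
tilt();st()
plan([((.6242,-.2099,.03),.225,5)])
```

```text
tilt [-0.0246  0.0215] psi 0.226 q [-0.434  0.241  1.612  0.009  1.321  0.909]
t 51.5 pos [ 0.6234 -0.2038  0.0835] rot [-3.097 -0.351  0.034] F [ 1.2  0.4 -0. ] op 0.0454
0 [0.0001, 0.0015, 0.0107] 0.0
1 [0.0001, 0.0015, 0.0107] 0.0
2 [0.0001, 0.0015, 0.0107] 0.0
3 [0.0001, 0.0015, 0.0107] 0.0
4 [0.0001, 0.0015, 0.0107] 0.0
```

>>> {"name": "apply_moves", "arguments": {"deltas": [[0,0.003,0.01,0,0.06],[0,0.003,0.013,0,0.06],[0,0.001,0.013,0,0.06],[0,0,0.01,0,0.06],[0,0,0.006,0,0.06],[0,0,0.002,0,0.06],[0,0,0,0,0.06],[0,0,0,0,0.06]]}}

```text
t: 52.5
tool_pos: [0.6226, -0.2069, 0.0249]
tool_rot: [-3.096, -0.356, 0.036]
contact_force: [0.1, -0.9, 0.1]
opening: 0.0454
```

Run:
```python
from h import *
tilt();st()
plan([((.6242,-.2099,-.0115),.225,4)])
```

```text
tilt [-0.0262  0.0226] psi 0.229 q [-0.439  0.308  1.637  0.01   1.23   0.9  ]
t 52.5 pos [ 0.6226 -0.2069  0.0249] rot [-3.096 -0.356  0.036] F [ 0.1 -0.9  0.1] op 0.0454
0 [0.0004, 0.0011, 0.0091] 0.001
1 [0.0004, 0.0011, 0.0091] 0.001
2 [0.0004, 0.0011, 0.0091] 0.001
3 [0.0004, 0.0011, 0.0091] 0.001
```

>>> {"name": "apply_moves", "arguments": {"deltas": [[0.001,0.003,0.004,0,0.06],[0.0005,0.001,0.009,0,0.06],[0,0,0.01,0,0.06],[0,0,0.007,0,0.06],[0,0,0.003,0,0.06],[0,0,0.0015,0,0.06],[0,0,0,0,0.06],[0,0,0,0,0.06]]}}

```text
t: 53.5
tool_pos: [0.6245, -0.2101, -0.0117]
tool_rot: [-3.096, -0.356, 0.036]
contact_force: [-0.8, 0.5, 0.5]
opening: 0.0458
```

Run:
```python
from h import *
tilt();st()
plan([((.6242,-.2099,-.0115),.225,1)])
p=shot('s32.png',a=(250,200,350,275),f=8)
```

```text
tilt [-0.0255  0.0223] psi 0.229 q [-0.442  0.36   1.642  0.01   1.173  0.896]
t 53.5 pos [ 0.6245 -0.2101 -0.0117] rot [-3.096 -0.356  0.036] F [-0.8  0.5  0.5] op 0.0458
0 [-0.0002, -0.0003, -0.0002] 0.004
```

View pics/s32.png

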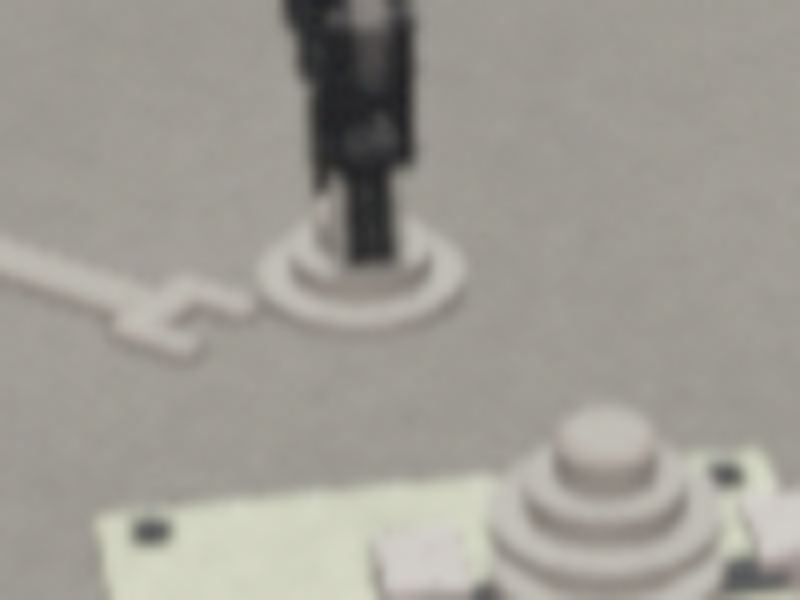

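>>> {"name": "apply_moves", "arguments": {"deltas": [[0,0,0,0,-0.3],[0,0,0,0,-1],[0,0,0,0,-1],[0,0,0,0,-1],[0,0,-0.005,0,-1],[0,0,-0.012,0,-1],[0,0,-0.02,0,-1],[0,0,-0.025,0,-1]]}}

```text
t: 54.55
tool_pos: [0.6243, -0.2108, 0.0512]
tool_rot: [-3.094, -0.355, 0.042]
contact_force: [0.5, 0.2, -1.8]
opening: 0.0253
```

Run:
```python
from h import *
tilt();st()
p=shot('s33.png',a=(250,180,350,255),f=8)
plan([((.624,-.2101,.12),.225,3),((.5420,-.031,.12),.225,7)])
```

```text
tilt [-0.0298  0.0242] psi 0.229 q [-0.443  0.286  1.616  0.009  1.277  0.897]
t 54.55 pos [ 0.6243 -0.2108  0.0512] rot [-3.094 -0.355  0.042] F [ 0.5  0.2 -1.8] op 0.0253
0 [-0.0013, -0.0014, -0.0212] 0.001
1 [-0.0013, -0.0014, -0.0212] 0.001
2 [-0.0013, -0.0014, -0.0212] 0.001
3 [-0.0057, -0.0275, 0.0008] -0.0
4 [-0.0057, -0.0275, 0.0008] -0.0
5 [-0.0057, -0.0275, 0.0008] -0.0
6 [-0.0057, -0.0275, 0.0008] -0.0
7 [-0.0057, -0.0275, 0.0008] -0.0
8 [-0.0057, -0.0275, 0.0008] -0.0
9 [-0.0057, -0.0275, 0.0008] -0.0
```

View pics/s33.png

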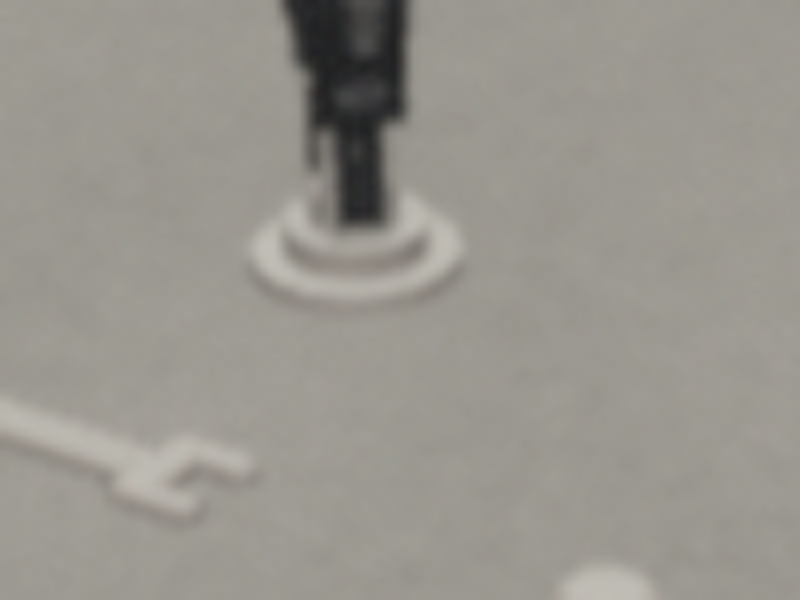

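>>> {"name": "apply_moves", "arguments": {"deltas": [[-0.001,-0.001,-0.022,0,-1],[-0.001,-0.001,-0.022,0,-1],[-0.002,-0.01,0,0,-1],[-0.004,-0.02,0,0,-1],[-0.006,-0.028,0,0,-1],[-0.006,-0.028,0,0,-1],[-0.006,-0.028,0,0,-1],[-0.006,-0.026,0,0,-1]]}}

```text
t: 55.6
tool_pos: [0.5582, -0.0734, 0.1031]
tool_rot: [-3.094, -0.355, 0.039]
contact_force: [0.6, 0.6, -2.3]
opening: 0.0248
```

>>> {"name": "apply_moves", "arguments": {"deltas": [[-0.005,-0.02,0,0,-1],[-0.003,-0.012,0,0,-1],[-0.001,-0.005,0,0,-1],[0,0,0,0,-1],[0,0,0,0,-1],[0,0,0,0,-1],[0,0,0,0,-1],[0,0,0,0,-1]]}}

```text
t: 56.6
tool_pos: [0.5381, -0.0366, 0.1021]
tool_rot: [-3.094, -0.356, 0.045]
contact_force: [-1.0, -0.7, -1.3]
opening: 0.0251
```

Run:
```python
from h import *
tilt();st()
plan([((.5420,-.031,.07),.225,5)])
```

```text
tilt [-0.0315  0.0238] psi 0.23 q [-0.216 -0.042  1.882  0.017  1.337  1.122]
t 56.6 pos [ 0.5381 -0.0366  0.1021] rot [-3.094 -0.356  0.045] F [-1.  -0.7 -1.3] op 0.0251
0 [0.0012, -0.0007, 0.0064] 0.001
1 [0.0012, -0.0007, 0.0064] 0.001
2 [0.0012, -0.0007, 0.0064] 0.001
3 [0.0012, -0.0007, 0.0064] 0.001
4 [0.0012, -0.0007, 0.0064] 0.001
```

>>> {"name": "apply_moves", "arguments": {"deltas": [[0.002,-0.002,0.005,0,-1],[0.002,-0.001,0.007,0,-1],[0.001,0,0.008,0,-1],[0.0005,0,0.007,0,-1],[0,0,0.004,0,-1],[0,0,0.002,0,-1],[0,0,0,0,-1],[0,0,0,0,-1]]}}

```text
t: 57.6
tool_pos: [0.5416, -0.0312, 0.066]
tool_rot: [-3.093, -0.356, 0.046]
contact_force: [0.4, -0.9, -2.6]
opening: 0.025
```

Run:
```python
from h import *
tilt();st()
p=shot('s34.png',a=(280,210,380,285),f=8)
plan([((.5414,-.0312,.055),.225,1)])
```

```text
tilt [-0.0328  0.0241] psi 0.23 q [-0.205  0.008  1.898  0.018  1.273  1.132]
t 57.6 pos [ 0.5416 -0.0312  0.066 ] rot [-3.093 -0.356  0.046] F [ 0.4 -0.9 -2.6] op 0.025
0 [0.0001, 0.0003, 0.0111] 0.005
```

View pics/s34.png

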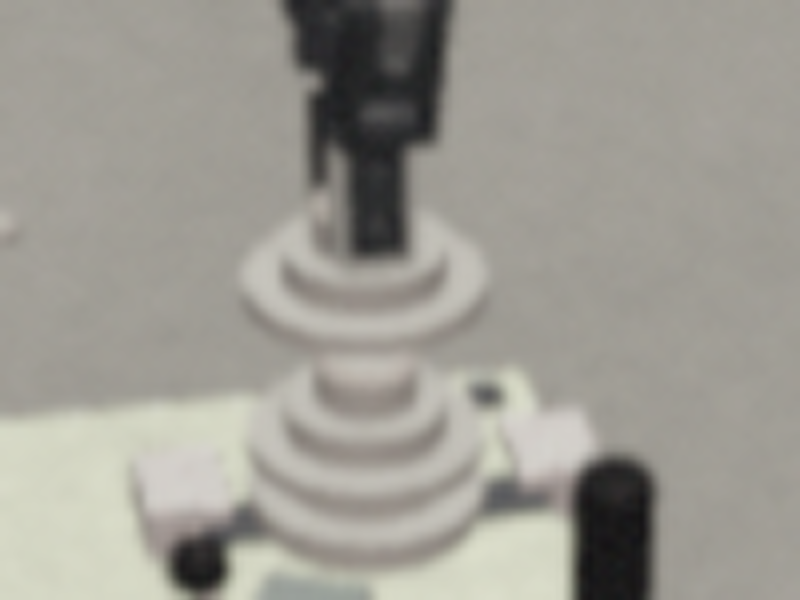

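>>> {"name": "apply_moves", "arguments": {"deltas": [[0,0.0003,0.004,0,-1],[0,0,0.005,0,-1],[0,0,0.005,0,-1],[0,0,0.003,0,-1],[0,0,0.001,0,-1],[0,0,0,0,-1],[0,0,0,0,-1],[0,0,0,0,-1]]}}

```text
t: 58.65
tool_pos: [0.5413, -0.0311, 0.0471]
tool_rot: [-3.093, -0.356, 0.045]
contact_force: [0.2, -0.0, -1.0]
opening: 0.0254
```

Run:
```python
from h import *
tilt();st()
p=shot('s35.png',a=(280,210,380,285),f=8)
plan([((.5414,-.0312,.036),.225,2)])
```

```text
tilt [-0.0321  0.024 ] psi 0.23 q [-0.204  0.032  1.909  0.018  1.237  1.131]
t 58.65 pos [ 0.5413 -0.0311  0.0471] rot [-3.093 -0.356  0.045] F [ 0.2 -0.  -1. ] op 0.0254
0 [0.0002, 0.0002, 0.0056] 0.002
1 [0.0002, 0.0002, 0.0056] 0.002
```

View pics/s35.png

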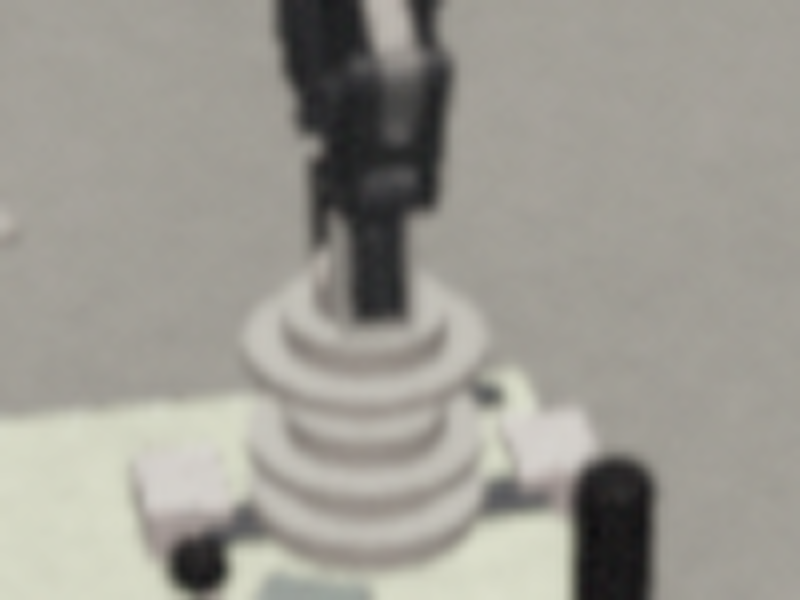

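>>> {"name": "apply_moves", "arguments": {"deltas": [[0,0,0.004,0,-1],[0,0,0.003,0,-1],[0,0,0.003,0,-1],[0,0,0.001,0,-1],[0,0,0,0,-1],[0,0,0,0,-1],[0,0,0,0,-1],[0,0,0,0,-1]]}}

```text
t: 59.7
tool_pos: [0.541, -0.0309, 0.0355]
tool_rot: [-3.093, -0.356, 0.045]
contact_force: [-0.1, 0.3, -1.5]
opening: 0.0251
```

Run:
```python
from h import *
tilt();st()
p=shot('s36.png',a=(280,210,380,285),f=8)
```

```text
tilt [-0.0318  0.0239] psi 0.23 q [-0.204  0.047  1.916  0.018  1.216  1.131]
t 59.7 pos [ 0.541  -0.0309  0.0355] rot [-3.093 -0.356  0.045] F [-0.1  0.3 -1.5] op 0.0251
```

View pics/s36.png

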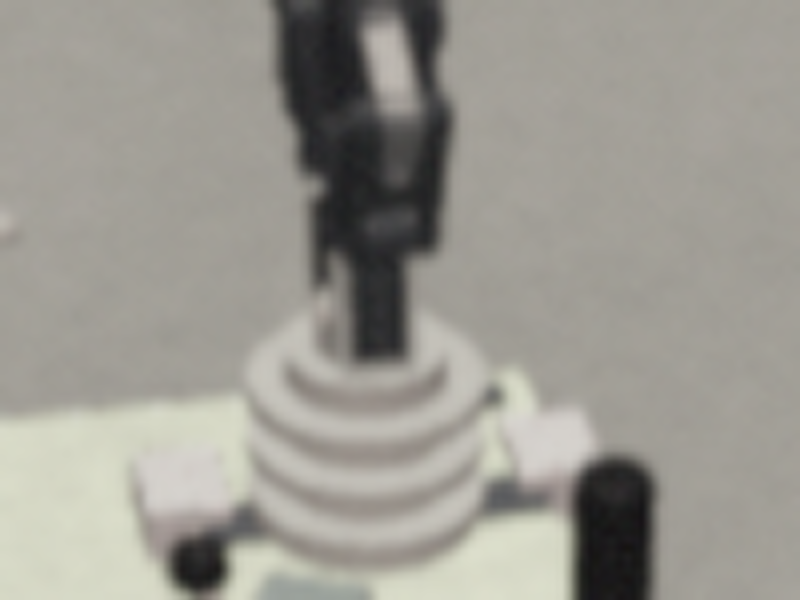

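>>> {"name": "apply_moves", "arguments": {"deltas": [[0,0,0.001,0,-1],[0,0,0.001,0,-1],[0,0,0,0,-1],[0,0,0,0,-0.3],[0,0,0,0,0.06],[0,0,0,0,0.06],[0,0,0,0,0.06],[0,0,0,0,0.06]]}}

```text
t: 60.75
tool_pos: [0.5421, -0.0311, 0.0352]
tool_rot: [-3.094, -0.356, 0.042]
contact_force: [0.2, -0.2, 0.2]
opening: 0.0452
```

>>> {"name": "apply_moves", "arguments": {"deltas": [[0,0,-0.008,0,0.06],[0,0,-0.015,0,0.06],[0,0,-0.02,0,0.06],[0,0,-0.025,0,0.06],[0,0,-0.025,0,0.06],[0,0,-0.01,0,0.06],[-0.02,0.03,0,0,0.06],[-0.03,0.04,0,0,0.06]]}}

```text
t: 61.75
tool_pos: [0.5145, -0.113, 0.1473]
tool_rot: [-3.095, -0.365, 0.032]
contact_force: [0.2, 0.5, 0.5]
opening: 0.0449
```

>>> {"name": "apply_moves", "arguments": {"deltas": [[-0.02,0.05,0,0,0.06],[-0.02,0.05,0,0,0.06],[-0.02,0.05,0,0,0.06],[-0.02,0.05,0,0,0.06],[-0.02,0.05,0,0,0.06],[0,0.03,0,0,0.06],[0,0,0,0,0.06],[0,0,0,0,0.06]]}}

```text
t: 62.75
tool_pos: [0.4778, -0.4191, 0.1416]
tool_rot: [-3.095, -0.36, 0.031]
contact_force: [-0.7, 0.7, -0.4]
opening: 0.0451
```

Run:
```python
from h import *
tilt();st()
p=ctrl.get_image('side');save(p,'s37.png')
t=ctrl.get_image('top');save(t,'t37.png')
shot('s38.png',a=(280,210,380,285),f=8)
C=cloud(t);ok=t['range_z']>0
m=ok&(np.hypot(C[...,0]-.541,C[...,1]+.031)<.03)&(C[...,2]>.07)&(C[...,2]<.09);print('hub3 top',C[m].mean(0).round(4),np.median(C[m][:,2]),m.sum())
P=C[m];print(np.polyfit(P[:,0],P[:,2],1),np.polyfit(P[:,1],P[:,2],1))
m=ok&(np.hypot(C[...,0]-.495,C[...,1]-.4)<.05)&(C[...,2]>.026);print('spent',C[m].mean(0).round(4),m.sum())
```

```text
tilt [-0.023   0.0236] psi 0.232 q [-8.370e-01  1.440e-01  1.620e+00 -1.000e-03  1.411e+00  5.030e-01]
t 62.75 pos [ 0.4778 -0.4191  0.1416] rot [-3.095 -0.36   0.031] F [-0.7  0.7 -0.4] op 0.0451
hub3 top [ 0.5417 -0.0317  0.0758] 0.07548224456246921 104
[0.08484492 0.02981233] [0.00404146 0.07590269]
spent [0.4913 0.3971 0.0328] 112
```

View pics/s37.png

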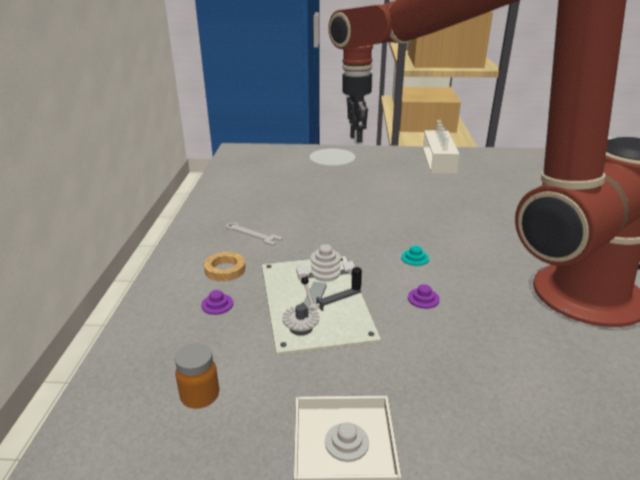

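View pics/t37.png

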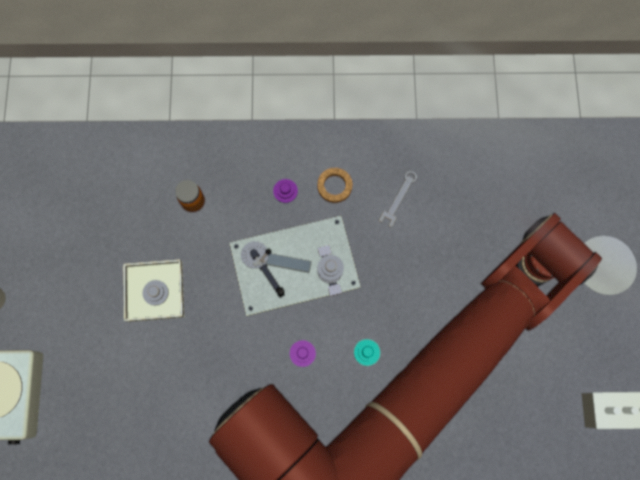

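View pics/s38.png

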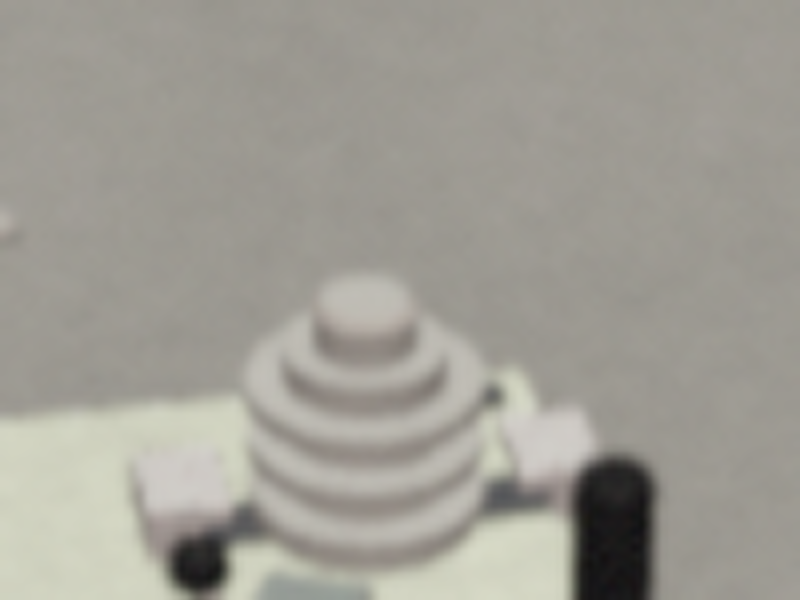

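Run:
```python
from h import *
for cam in('top','side'):
    p=ctrl.get_image(cam);C=cloud(p);c,s=np.cos(YAW),np.sin(YAW)
    dx=C[...,0]-.5409;dy=C[...,1]+.0312;X=c*dx+s*dy;Y=-s*dx+c*dy
    m=(p['range_z']>0)&(abs(Y)<.012)&(C[...,2]>.0235)&(C[...,2]<.031)&(abs(X)<.08)&(abs(X)>.0335)
    for sg in(1,-1): q=X[m&(X*sg>0)]*sg;print(cam,sg,np.sort(q)[:6].round(4),q.max().round(4),len(q))
print(ctrl.get_obs()['t'])
```

```text
top 1 [0.039  0.039  0.0394 0.0399 0.0399 0.04  ] 0.0625 70
top -1 [0.0384 0.0386 0.0391 0.0398 0.0399 0.041 ] 0.0616 58
side 1 [0.0394 0.0394 0.0405 0.0413 0.0414 0.0415] 0.0624 65
side -1 [0.0377 0.038  0.0381 0.0383 0.0384 0.0386] 0.0613 63
63.0
```

Both jaws stand about 38–39 mm from the seat's axis, which is fully open. Handing in.

```bash
python3 -c "
from station import ctrl
print(ctrl.finish_job())"
```

```text
the job is handed in; nothing more can be done
None
```

The job is done and handed in at about 63 s of robot time. The clamp is fully open, the spent stage is in the white tray, and all three fresh stages are stacked home on the spigot.

**What I did:**
- I pushed the direction lever over to the loosening side and worked the ratchet handle through four driving strokes. The last one came up against the nut's stop, at about 18 N.
- I put the spent stage in the tray, then seated the three fresh stages one on another. One fresh stage was knocked aside during the run to a spot next to the wrench, so I found it again before gripping it.

**Last checks:**

| Check | Measured | Expected |
|---|---|---|
| Jaw inner edges from the seat's axis, both sides | about 38–39 mm | 36–39 mm when open |
| Top of the highest hub | 75.5–75.8 mm | 76 mm for three stages fully home |
| Top of the spent stage's hub in the tray | 33 mm | about 34 mm |

The jar, cork ring and wrench look unmoved in the last pictures, and the gripper is clear of everything.

**What disagreed:**
- The closed fingertips sat about 30 mm higher than the reported tool point, so my first lever push passed over the knob. I worked with that offset afterwards.
- The gripper read about 25 mm when closed on the 28 mm hubs.
- The tool drifted up to about 3° off vertical, but every grasp and fit still held.

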